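# Vent the test manifold and rack its bungs

## Robot

A 6-joint arm with a two-finger parallel gripper is mounted at the origin on a cart in front of the work surface, level with it; the furniture and walls round the work are solid. World frame = base frame: x ahead of the robot, y to its left, z up, the work surface at z = 0. Lengths are in mm, angles in rad, forces in N, time in s.
With the tool pointing down it reaches from about 350 to 725 mm from the base axis. Payload 4.3 kg.
Tool frame: the origin (TCP) lies at the very end of the fingers, on their centre line; the grasp point (between the pads) lies 19 mm behind it; z points along the fingers, y is the line along which they close (so a half turn about z gives the same grasp; the last joint's range is limited). The gripper opens to 85 mm and grips with 20 to 120 N. Pads are 22 mm wide; open, the fingers measure 114 mm over their backs; the gripper's body (76 mm by 85 mm) begins 54 mm behind the grasp point. The pads swing forward as they close: fully open they stand 13 mm farther back than shut.
Start: joints at [1.162, 0.377, 0.081, 1.274, 0, 1.46], TCP at [169.272, 549.558, 231.329] pointing down, gripper open.
Joint ranges: [-2.72, 2.72], [-0.84, 1.66], [-1.02, 1.22], [-1.77, 2.12], [-1.37, 1.28], [-3.14, 3.14]. Speed limits (rad/s): [2.57, 2.57, 3.14, 3.14, 3.14, 3.14].

## Interface

Orientations are given as a unit quaternion [w, x, y, z].
In Python, from station import status, eyes, arm gives the robot as it stands.
- The arm moves only by the tool send_rows, never from a script. Its argument "targets" is a list of rows, each an object with "translation": the shift along the tool's x, y, z normalised to -1 to 1, where 1 is 3 cm, a list of three; "turn": the turn, a rotation vector about the tool's x, y, z normalised to -1 to 1, where 1 is 0.12 rad, a list of three. A call has 1 to 20 rows; each row shifts and turns the commanded pose from where the row before left it, along the tool's axes as they then stand; what a row does not reach is not made up. A row lasts 1/12 s, in which the tool goes at most 41.7 mm and 7.16 degrees, less where a joint would pass 70% of its speed; a pose out of reach is approached as far as the arm can. A call with a number of a shift or a turn outside -1 to 1 is refused whole. A call with a gripper value outside its range is refused whole. "fingers" is the opening, from 0 (shut) to 1 (fully open), set as the call begins (left out, the last holds). The fingers move at their own pace and stop on an object; "squeeze" is the grip in N (left out, the last holds). Time passes only in rows, so rows that do not move let the fingers close. It gives the time, the measured TCP pose, the force, the opening and the grip force at its end, in the units of the state.
- status.sense(): the state, without advancing time (a new reading comes with each control period).
- eyes.grab_frame(name): name is "scene" or "top" or "wrist"; returns a dict with "pixels" (384x512x3 uint8, red, green, blue), "mtx" (3x3 intrinsics, pixels), "k1" (the pictures are not rectified: a ray, as slopes to the right and down, at radius r is drawn at 1 + k1 r^2 times it, then the intrinsics apply), "view" (4x4, takes a point from world to camera coordinates). Camera axes: x right, y down, z forward; pixel columns grow to the right and rows downward; lengths in mm; the calibration is good to about 2 mm. A picture is of the moment at which its call begins. There is no depth.
- arm.hand_in(): hands the job in; it is judged then, once.
The state is a dict: "t": time; "qpos": joint angles; "dq": joint speeds; "joint_efforts": joint torques, N m; "ee_pos": TCP position; "orientation": TCP orientation; "contact_force": force on the tool from outside, world axes, zero at the start; "wrist_torque": the same for the moment, N m; "opening": opening from 0.0 (shut) to 1.0 (fully open); "gripper_force": force on a finger pad.
Only numpy, scipy, OpenCV 4.12 (cv2) and the standard library are available. Lean on these libraries where they do the work, as an engineer would, in place of code of your own. Each camera call takes 0.05 s, during which the arm holds its last target. There are 200 camera calls.

## Task

The leak test on the manifold is over: first swing the vent valve's lever fully open to let the pressure off. Then, beginning at the gauge end and taking one port at a time, rock each tapered rubber bung from side to side as you lift until it comes free, keeping the manifold down on the bench, and stand it upright in the rack pocket with the same number of dots as its port before you start on the next, so that a leaky bung can be traced to its port. Leave the other things on the bench where they lie.

Things in the scene. Friction and masses are not known exactly. Their poses are not given: they have to be found in the camera images.
- bung1_mid (a point): Middle of rubber bung 1, 45 mm above its underside; in port 1 at the start, or absent. 90 mm tall, 0.2 kg: a plug 40 mm long tapering 30 to 26 mm diameter; above it a flat flange, 48 mm diameter, 8 mm thick; above that an upright grip tab, 42 mm high, 14 mm thick along the bung's x, 40 mm wide along its y, its middle 24 mm above this point. z is up along the bung.
- bung2_mid (a point): Middle of bung 2, in port 2 at the start, or absent. Shape, sizes and axes as bung 1. All bungs: round the plug, 24 to 25 mm above the underside, runs a bead of 34 mm diameter with 45 degree slopes; from there up to the flange a neck of 29 mm diameter. Seated, the flange lies flat on the manifold's top and the tab's width along the manifold (within 0.1 rad).
- bung3_mid (a point): Middle of bung 3, in port 3 at the start, or absent. Shape, sizes and axes as bung 1.
- bung4_mid (a point): Middle of bung 4, in port 4 at the start, or absent. Shape, sizes and axes as bung 1.
- port1 (a point): Centre of the mouth of port 1, in the manifold's flat top, 54 mm above the bench. z is up; y along the manifold toward the gauge end (port 1 is next to the gauge, ports 64 mm apart); -x is the side with the vent valve and with one to four punched dots under the ports. Bore 41 mm diameter, 42 mm deep; the underside of a seated bung is 40 mm below the mouth.
- port2 (a point): Port 2, as port 1. In every port, 11 mm below the mouth, a springy lip in four segments (free opening 30 mm) grips over the bead of the bung. A straight pull (over 20 N) lifts the manifold before it frees a bung, for the manifold stands loose: 1.25 kg, 54 mm wide, on two cross feet 160 mm long.
- port3 (a point): Port 3, as port 1. Tilting a bung 12 degrees (at least 9) about its flange's edge, which bears on the manifold's top, snaps the bead past the lip on the raised side (up to 0.7 N m) and hardly loads the manifold. Then tilting it back to 12 degrees the other way about the freed side of the bead, rising 3 mm meanwhile, frees the rest and it lifts out easily.
- port4 (a point): Port 4, as port 1; farthest from the gauge.
- pocket1 (a point): Centre of the floor of pocket 1 in the wooden bung rack, 10 mm above the bench. z is up, y along the rack from pocket 4 toward pocket 1 (60 mm apart). Pocket 42 mm diameter, 24 mm deep. The rack is a loose block, 78 x 238 mm, 34 mm high, about 0.5 kg, with one to four dots on its top on the -x side of the pockets. A bung standing in it has its middle 45 mm above this point.
- pocket2 (a point): Pocket 2, as pocket 1.
- pocket3 (a point): Pocket 3, as pocket 1.
- pocket4 (a point): Pocket 4, as pocket 1.
- vent (a joint): Turn of the vent valve's lever about its upright axis: 0 shut (lever along the manifold, pointing toward the gauge end), 1.571 fully open, at a stop (lever pointing straight away from the row of ports, over the valve's spout). Grows anticlockwise seen from above. Stiff (0.08 N m), stays where it is left; starts nearly shut (0 to 0.2).
- vent_grip (a point): Point in the vent lever, 70 mm from its axis, at half thickness, 88 mm above the bench. The lever reaches 93 mm from its axis, is 18 mm wide and 12 mm thick; y points along it to its free end. Between the shut lever's side and the bungs' flanges 47 mm are free; below it, apart from the stem at its axis and the valve, there is nothing above the feet.
- vent_hinge (a point): Upright axis of the vent lever at the lever's height, 88 mm above the bench; fixed to the manifold 80 mm out on the valve (-x) side of the line of ports, 8 mm beyond port 4.
- manifold_gauge_end (a point): Underside of the manifold's gauge end, at bench height when it stands flat, 75 mm beyond port 1. The gauge above it is a round dial of 58 mm diameter, its top 108 mm above the bench.
- manifold_valve_end (a point): Underside of the manifold's other end, at bench height when it stands flat, 43 mm beyond port 4.
- coupling_3: Bystander: dark grey pipe coupling, 52 mm across and 50 mm high, standing on end. Origin at the centre of its underside.
- pliers_red: Bystander: red-handled pliers, 46x159x13 mm, lying flat. Origin at the centre of its underside.
- driver_red: Bystander: red-handled screwdriver, 29x212x25 mm, lying. Origin at the centre of its underside.
Things that resemble listed ones, but are neither listed nor needed, are in the scene too. Leave any pink or turquoise look-alike of the part that bears bung1_mid alone.

How it is judged:
By the outcome, as a careful person would: the job done as asked, in the order asked, and still so for the second after the job is handed in, with the robot touching nothing.
Of bung1, bung2, bung3, bung4 only 3 to 4 are there at a start; the rules pass over those that are not, and their reading is None.
At some moment in a run one of bung_rack, manifold may be knocked a few centimetres aside while the robot is not near it.
It also fails if it takes over 210 s, if anything falls off the work surface, if the arm or the gripper's body presses on something with over 40 N, if the wrist force passes 120 N, or if a joint passes its speed limit or range.

## Working session

There is one attempt and no reset: what is moved stays moved. The work goes in short steps, Python scripts to look and compute and a tool call to move; the robot and the scene stay as the last step left them, time stands still between calls to the robot, and variables do not carry over. Pictures are saved under pics/ and viewed, at most 14 in all, crops included, and the job is handed in when it is done.

Besides the shell and the picture viewer there is one more tool, called after ">>>" as name(argument=value, ...) on one line, values as JSON. send_rows: Moves the arm, as the interface text tells. Its arguments: {"type":"object","properties":{"targets":{"type":"array"},"fingers":{"type":"number"},"squeeze":{"type":"number"}},"required":["targets"]}

```bash
ls; mkdir -p pics; cat > h.py <<'E'
import numpy as np, cv2
from station import status, eyes, arm
def snap(cam,name,crop=None,scale=1):
    f=eyes.grab_frame(cam); np.savez('pics/%s.npz'%name,**{k:np.array(v) for k,v in f.items()})
    im=np.array(f['pixels'])[:,:,::-1]
    if crop: x0,y0,x1,y1=crop; im=im[y0:y1,x0:x1]
    if scale!=1: im=cv2.resize(im,None,fx=scale,fy=scale,interpolation=cv2.INTER_CUBIC)
    cv2.imwrite('pics/%s.png'%name,im); return f
def load(name): return np.load('pics/%s.npz'%name)
def ray(f,u,v):
    K=np.array(f['mtx']);V=np.array(f['view'])
    d=np.array([(u-K[0,2])/K[0,0],(v-K[1,2])/K[1,1]]);s=d.copy()
    for _ in range(30): s=d/(1+float(f['k1'])*(s@s))
    R=V[:3,:3];return -R.T@V[:3,3], R.T@np.array([s[0],s[1],1])
def onz(f,u,v,z):
    o,d=ray(f,u,v); return o+d*(z-o[2])/d[2]
def proj(f,p):
    K=np.array(f['mtx']);V=np.array(f['view'])
    c=V[:3,:3]@np.array(p,float)+V[:3,3]; s=c[:2]/c[2]; s=s*(1+float(f['k1'])*(s@s))
    return np.array([K[0,0]*s[0]+K[0,2],K[1,1]*s[1]+K[1,2]])
E
python3 - <<'E'
from h import *
for c in ('top','scene'):
    f=snap(c,c+'0',scale=1.5); print(c,np.array(f['mtx']),f['k1'],np.array(f['view']).round(3))
print(status.sense())
E
```

```text
pics
top [[480.28631634   0.         245.10178721]
 [  0.         480.28631634 183.50042776]
 [  0.           0.           1.        ]] -0.18738792151213524 [[ 2.000000e-03 -1.000000e+00 -8.000000e-03  5.654800e+01]
 [-9.920000e-01 -1.000000e-03 -1.290000e-01  6.214340e+02]
 [ 1.290000e-01  8.000000e-03 -9.920000e-01  1.545917e+03]
 [ 0.000000e+00  0.000000e+00  0.000000e+00  1.000000e+00]]
scene [[404.06858802   0.         253.54092613]
 [  0.         404.06858802 187.84305076]
 [  0.           0.           1.        ]] -0.1368749311517951 [[ 5.24000e-01 -8.52000e-01 -1.10000e-02 -2.68499e+02]
 [-6.12000e-01 -3.68000e-01 -7.00000e-01  4.58859e+02]
 [ 5.92000e-01  3.74000e-01 -7.14000e-01  8.68660e+02]
 [ 0.00000e+00  0.00000e+00  0.00000e+00  1.00000e+00]]
{'t': 0.1, 'qpos': array([ 1.16169387e+00,  3.77974911e-01,  7.98031077e-02,  1.27442391e+00,
       -1.94047127e-05,  1.46051229e+00]), 'dq': array([ 0.0002344 , -0.0019958 ,  0.00357375,  0.00119015, -0.000768  ,
        0.00108936]), 'joint_efforts': array([ 1.13980655e-03, -4.64693964e+01,  2.70581514e+01,  1.20151334e-02,
       -1.29486830e-04, -2.21803823e-06]), 'ee_pos': array([169.03453344, 548.98731257, 230.47983081]), 'orientation': array([-2.21649878e-04,  1.48853883e-01,  9.88858793e-01, -8.72016785e-04]), 'contact_force': array([ 0.14776702,  0.03234536, -0.3976971 ]), 'wrist_torque': array([-0.02478192, -0.04554609,  0.01362362]), 'gripper_force': 0.0, 'opening': 0.9990826672832009}
```

View pics/top0.png

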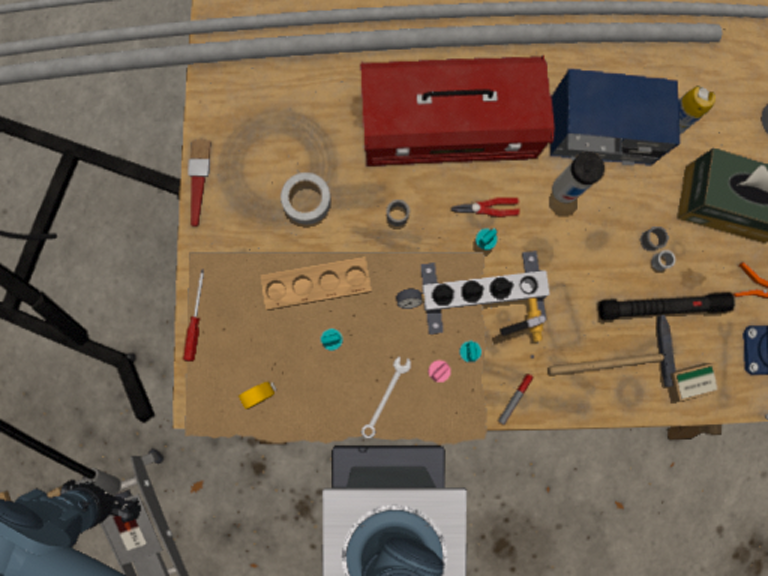

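View pics/scene0.png

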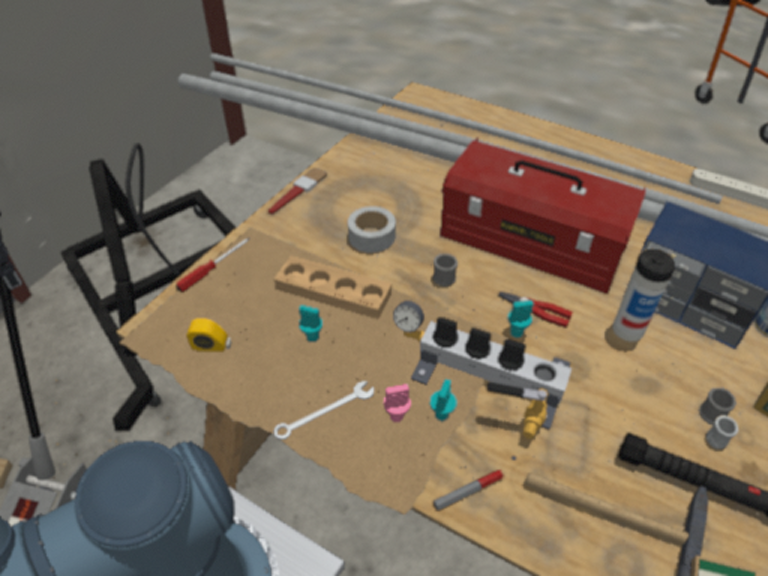

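Top picture (1.5x pixels): the manifold has its gauge at (408,298), black bungs at (443,294), (472,291) and (501,288), an empty port 4 at (529,285), and the lever near (515,328). The rack is at (316,283). Look-alikes are the turquoise bungs at (486,239), (331,339) and (470,352) and the pink one at (440,371). I choose the three black bungs seated in the manifold and check them in a close crop.

```bash
python3 - <<'E'
from h import *
f=load('top0'); im=f['pixels'][:,:,::-1]
a=cv2.resize(im[160:235,255:375],None,fx=6.5,fy=6.5,interpolation=cv2.INTER_CUBIC)
cv2.imwrite('pics/c1.png',a)
b=cv2.resize(im[165:215,165:285],None,fx=6.5,fy=6.5,interpolation=cv2.INTER_CUBIC)
cv2.imwrite('pics/c2.png',b)
E
```

```text
(no output)
```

View pics/c1.png

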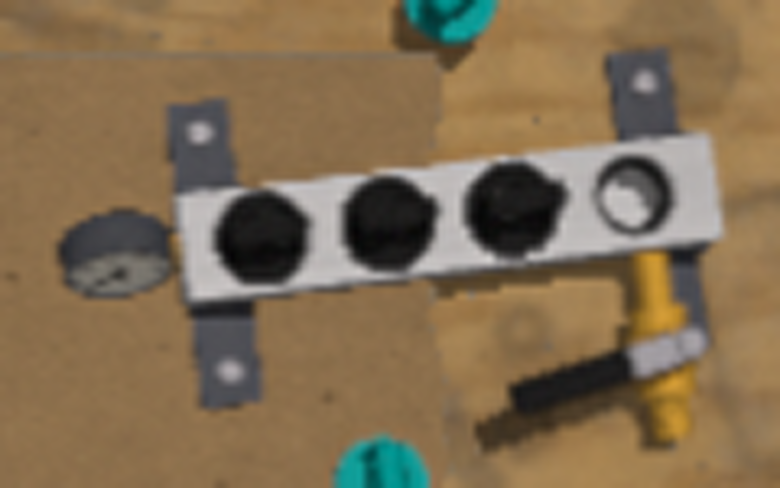

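View pics/c2.png

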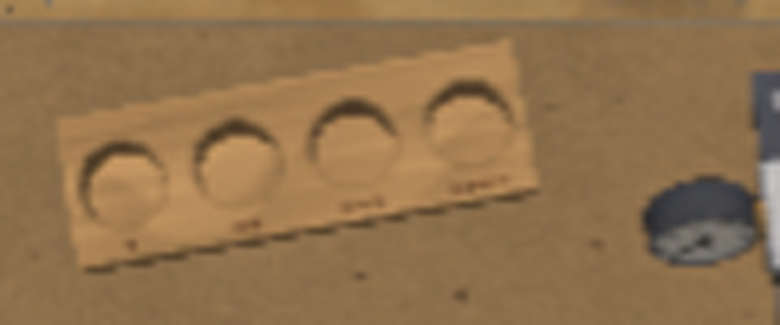

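The crop shows black bungs with flanges at (262,237), (388,222) and (513,208), and the port 4 hole open at (634,194). The lever runs from its hinge near (690,342) to its tip at (515,398). The rack's dots run from 1 at the left to 4 at the right, with pockets at (123,187), (238,163), (352,142) and (469,123) in its crop.

```bash
cat >> h.py <<'E'
def fit(model,meas):
    m=np.array(model,float);q=np.array(meas)[:,:2]
    mc,qc=m.mean(0),q.mean(0);A=(m-mc).T@(q-qc)
    th=np.arctan2(A[0,1]-A[1,0],A[0,0]+A[1,1]);R=np.array([[np.cos(th),-np.sin(th)],[np.sin(th),np.cos(th)]])
    t=qc-R@mc; return th,R,t,(m@R.T+t-q)
E
python3 - <<'E'
from h import *
f=load('top0')
P1=lambda x,y,z: onz(f,255+(x+.5)/6.5-.5,160+(y+.5)/6.5-.5,z)
P2=lambda x,y,z: onz(f,165+(x+.5)/6.5-.5,165+(y+.5)/6.5-.5,z)
# manifold frame origin port1, x +, y toward gauge
man=[([27,32+0],None)]
for c in [(262,237),(388,222),(513,208)]: print('flange',P1(*c,62)[:2].round(1))
print('port4',P1(634,194,54)[:2].round(1))
cs=[P1(*c,54) for c in [(178,195),(710,134),(722,240),(189,302)]]; print(np.round([c[:2] for c in cs],1), [np.linalg.norm(cs[i]-cs[(i+1)%4]).round(1) for i in range(4)])
th,R,t,r=fit([[0,0],[0,-64],[0,-128],[0,-192]],[P1(262,237,62),P1(388,222,62),P1(513,208,62),P1(634,194,54)])
print('man th',th,'port1',t,r.round(1))
for n,p in dict(hinge=[-80,-200],port1=[0,0],port2=[0,-64],port3=[0,-128],port4=[0,-192],gend=[0,75],vend=[0,-235]).items(): print(n,(R@p+t).round(1))
h=P1(690,342,94);tip=P1(515,398,94); print('lever',h.round(1),tip.round(1),np.linalg.norm(h-tip))
d=tip-h; print('lever rel angle',np.arctan2(d[1],d[0])-(th+np.pi/2))
ct=[P2(*c,34) for c in [(58,120),(510,40),(538,190),(82,270)]]; print(np.round([c[:2] for c in ct],1),[np.linalg.norm(ct[i]-ct[(i+1)%4]).round(1) for i in range(4)])
# model: x=+39 top in image
th2,R2,t2,r2=fit([[39,119],[39,-119],[-39,-119],[-39,119]],ct); print('rack',th2,t2,r2.round(1))
pk=[P2(*c,34) for c in [(123,187),(238,163),(352,142),(469,123)]]
for i in range(4): print('pocket',i+1,(R2@[0,90-60*i]+t2).round(1),pk[i][:2].round(1))
E
```

```text
flange [ 577.6 -104.7]
flange [ 585.1 -168.2]
flange [ 592.2 -231.7]
port4 [ 600.2 -295.4]
[[ 599.6  -63.4]
 [ 630.9 -335.6]
 [ 576.7 -340.3]
 [ 545.7  -68.5]] [np.float64(274.1), np.float64(54.4), np.float64(273.6), np.float64(54.2)]
man th 0.11734099297187925 port1 [ 577.53185013 -104.65881754] [[-0.1  0.1]
 [-0.1  0. ]
 [ 0.3 -0.1]
 [-0.2  0. ]]
hinge [ 521.5 -312.6]
port1 [ 577.5 -104.7]
port2 [ 585.  -168.2]
port3 [ 592.5 -231.8]
port4 [ 600.  -295.3]
gend [568.8 -30.2]
vend [ 605. -338.]
lever [ 522.2 -312.9   94. ] [ 495.1 -225.2   94. ] 91.84533992747063
lever rel angle 0.18241274559512433
[[623.6 296.2]
 [665.   64.3]
 [587.8  49.9]
 [546.4 282.3]] [np.float64(235.5), np.float64(78.6), np.float64(236.0), np.float64(78.3)]
rack 0.17711725633850536 [605.71572104 173.18203311] [[-0.4  1. ]
 [ 0.  -1.4]
 [ 0.5 -0.7]
 [-0.1  1.2]]
pocket 1 [589.9 261.8] [589.1 261.9]
pocket 2 [600.4 202.7] [601.5 203.1]
pocket 3 [611.  143.7] [612.3 144.9]
pocket 4 [621.6  84.6] [622.2  85.2]
```

```bash
cat >> h.py <<'E'
from scipy.spatial.transform import Rotation as Ro
def down(a): # tool down, closing axis y at world yaw a
    return Ro.from_matrix(np.array([[-np.sin(a),np.cos(a),0],[np.cos(a),np.sin(a),0],[0,0,-1]]).T)
def cur():
    s=status.sense(); q=np.array(s['orientation']); return np.array(s['ee_pos']),Ro.from_quat(q[[1,2,3,0]]),s
def yawof(R): y=R.as_matrix()[:,1]; return np.arctan2(y[1],y[0])
def plan(wps,step=28,ang=.115):
    """wps: list of (pos,Rot[,step]); prints rows from the measured pose"""
    p,R,_=cur(); rows=[]
    for w in wps:
        P,Q=np.array(w[0],float),w[1]; st=w[2] if len(w)>2 else step
        rv=(R.inv()*Q).as_rotvec(); n=max(1,int(np.ceil(np.linalg.norm(P-p)/st-1e-6)),int(np.ceil(np.linalg.norm(rv)/ang-1e-6)))
        p0,R0=p.copy(),R
        for i in range(1,n+1):
            pt=p0+(P-p0)*i/n; Rt=R0*Ro.from_rotvec(rv*i/n)
            t=np.round(R.inv().apply(pt-p)/30,2)+0.; u=np.round((R.inv()*Rt).as_rotvec()/.12,2)+0.
            p=p+R.apply(t*30); R=R*Ro.from_rotvec(u*.12); rows.append((t,u))
        print('--',len(rows))
        for t,u in rows[-n:]: print('{"translation":[%g,%g,%g],"turn":[%g,%g,%g]},'%(*t,*u))
E
python3 - <<'E'
from h import *
a=0.30
p,R,s=cur(); print(yawof(R))
plan([((430,320,220),down(a)),((501,-100,200),down(a)),((501,-246,150),down(a))],step=29.5)
f=load('top0'); print(onz(f,470/1.5,352/1.5,80),onz(f,486/1.5,239/1.5,80))
E
```

```text
1.271978081527374
-- 12
{"translation":[-0.88,-0.39,0.03],"turn":[0,0,0.67]},
{"translation":[-0.91,-0.33,0.03],"turn":[0,0,0.68]},
{"translation":[-0.93,-0.24,0.03],"turn":[0,0,0.67]},
{"translation":[-0.95,-0.18,0.03],"turn":[0,0,0.68]},
{"translation":[-0.96,-0.09,0.03],"turn":[-0.01,0,0.67]},
{"translation":[-0.96,-0.02,0.03],"turn":[0,0,0.68]},
{"translation":[-0.97,0.07,0.03],"turn":[0,0,0.67]},
{"translation":[-0.95,0.14,0.03],"turn":[0,0,0.68]},
{"translation":[-0.94,0.21,0.03],"turn":[0,0,0.67]},
{"translation":[-0.92,0.29,0.03],"turn":[0,0,0.68]},
{"translation":[-0.89,0.37,0.03],"turn":[0,0.01,0.67]},
{"translation":[-0.86,0.44,0.02],"turn":[0,0,0.68]},
-- 27
{"translation":[-0.94,-0.13,0.04],"turn":[0,0,0]},
{"translation":[-0.94,-0.12,0.05],"turn":[0,0,0]},
{"translation":[-0.94,-0.13,0.04],"turn":[0,0,0]},
{"translation":[-0.93,-0.12,0.05],"turn":[0,0,0]},
{"translation":[-0.94,-0.13,0.04],"turn":[0,0,0]},
{"translation":[-0.94,-0.12,0.05],"turn":[0,0,0]},
{"translation":[-0.94,-0.13,0.04],"turn":[0,0,0]},
{"translation":[-0.94,-0.12,0.04],"turn":[0,0,0]},
{"translation":[-0.94,-0.13,0.05],"turn":[0,0,0]},
{"translation":[-0.93,-0.12,0.04],"turn":[0,0,0]},
{"translation":[-0.94,-0.13,0.05],"turn":[0,0,0]},
{"translation":[-0.94,-0.12,0.04],"turn":[0,0,0]},
{"translation":[-0.94,-0.13,0.05],"turn":[0,0,0]},
{"translation":[-0.94,-0.12,0.04],"turn":[0,0,0]},
{"translation":[-0.94,-0.13,0.04],"turn":[0,0,0]},
-- 33
{"translation":[-0.77,-0.24,0.28],"turn":[0,0,0]},
{"translation":[-0.78,-0.24,0.28],"turn":[0,0,0]},
{"translation":[-0.77,-0.24,0.27],"turn":[0,0,0]},
{"translation":[-0.78,-0.24,0.28],"turn":[0,0,0]},
{"translation":[-0.77,-0.24,0.28],"turn":[0,0,0]},
{"translation":[-0.78,-0.24,0.28],"turn":[0,0,0]},
[ 451.74216012 -160.99526786   80.        ] [ 695.74765078 -199.64149911   80.        ]
```

>>> send_rows(targets=[{"translation":[-0.88,-0.39,0.03],"turn":[0,0,0.67]},{"translation":[-0.91,-0.33,0.03],"turn":[0,0,0.68]},{"translation":[-0.93,-0.24,0.03],"turn":[0,0,0.67]},{"translation":[-0.95,-0.18,0.03],"turn":[0,0,0.68]},{"translation":[-0.96,-0.09,0.03],"turn":[0,0,0.67]},{"translation":[-0.96,-0.02,0.03],"turn":[0,0,0.68]},{"translation":[-0.97,0.07,0.03],"turn":[0,0,0.67]},{"translation":[-0.95,0.14,0.03],"turn":[0,0,0.68]},{"translation":[-0.94,0.21,0.03],"turn":[0,0,0.67]},{"translation":[-0.92,0.29,0.03],"turn":[0,0,0.68]},{"translation":[-0.89,0.37,0.03],"turn":[0,0,0.67]},{"translation":[-0.86,0.44,0.02],"turn":[0,0,0.68]},{"translation":[0,0,0],"turn":[0,0,0]}], fingers=0.55, squeeze=40)

```text
t: 1.18
ee_pos: [433.6, 317.5, 220.1]
orientation: [0.001, 0.597, 0.803, -0.0]
contact_force: [0.7, -0.4, 0.1]
opening: 0.55
gripper_force: 0.0
```

>>> send_rows(targets=[{"translation":[-0.94,-0.13,0.04],"turn":[0,0,0]},{"translation":[-0.94,-0.13,0.04],"turn":[0,0,0]},{"translation":[-0.94,-0.13,0.04],"turn":[0,0,0]},{"translation":[-0.94,-0.13,0.04],"turn":[0,0,0]},{"translation":[-0.94,-0.13,0.04],"turn":[0,0,0]},{"translation":[-0.94,-0.13,0.04],"turn":[0,0,0]},{"translation":[-0.94,-0.13,0.04],"turn":[0,0,0]},{"translation":[-0.94,-0.13,0.04],"turn":[0,0,0]},{"translation":[-0.94,-0.13,0.04],"turn":[0,0,0]},{"translation":[-0.94,-0.13,0.04],"turn":[0,0,0]},{"translation":[-0.94,-0.13,0.04],"turn":[0,0,0]},{"translation":[-0.94,-0.13,0.04],"turn":[0,0,0]},{"translation":[-0.94,-0.13,0.04],"turn":[0,0,0]},{"translation":[-0.94,-0.13,0.04],"turn":[0,0,0]},{"translation":[-0.94,-0.13,0.04],"turn":[0,0,0]},{"translation":[-0.78,-0.24,0.28],"turn":[0,0,0]},{"translation":[-0.78,-0.24,0.28],"turn":[0,0,0]},{"translation":[-0.78,-0.24,0.28],"turn":[0,0,0]},{"translation":[-0.78,-0.24,0.28],"turn":[0,0,0]},{"translation":[0,0,0],"turn":[0,0,0]}])

```text
t: 2.85
ee_pos: [498.7, -201.6, 167.1]
orientation: [-0.001, 0.595, 0.804, -0.001]
contact_force: [-0.5, -0.1, 0.6]
opening: 0.552
gripper_force: 0.0
```

```bash
python3 - <<'E'
from h import *
p,R,s=cur(); print(p,yawof(R),s['opening'],s['contact_force'])
a=.30
plan([((501,-246,130),down(a)),((501,-246,72),down(a),15)])
f=eyes.grab_frame('top'); g=load('top0')['pixels'].astype(int)
d=np.abs(np.array(f['pixels']).astype(int)-g).max(2)
print('rack diff',(d[160:215,165:260]>40).sum(),'man diff',(d[165:240,262:375]>40).sum())
E
```

```text
[ 498.69181959 -201.55421403  167.05666178] 0.296625576879511 0.5518472424284405 [-0.46327781 -0.0852013   0.58085357]
-- 3
{"translation":[-0.48,-0.12,0.41],"turn":[-0.01,0,-0.01]},
{"translation":[-0.48,-0.12,0.41],"turn":[0,0,-0.01]},
{"translation":[-0.48,-0.12,0.42],"turn":[-0.01,0,-0.01]},
-- 7
{"translation":[0,0,0.48],"turn":[0,0,0]},
{"translation":[0,0,0.48],"turn":[0,0,0]},
{"translation":[0,0,0.49],"turn":[0,0,0]},
{"translation":[0,0,0.48],"turn":[0,0,0]},
rack diff 0 man diff 2503
```

>>> send_rows(targets=[{"translation":[-0.48,-0.12,0.41],"turn":[0,0,0]},{"translation":[-0.48,-0.12,0.41],"turn":[0,0,-0.03]},{"translation":[-0.48,-0.12,0.42],"turn":[0,0,0]},{"translation":[0,0,0.48],"turn":[0,0,0]},{"translation":[0,0,0.48],"turn":[0,0,0]},{"translation":[0,0,0.48],"turn":[0,0,0]},{"translation":[0,0,0.48],"turn":[0,0,0]},{"translation":[0,0,0],"turn":[0,0,0]}])

```text
t: 3.57
ee_pos: [499.9, -241.5, 70.9]
orientation: [-0.003, 0.592, 0.806, -0.0]
contact_force: [-0.5, 1.0, 0.4]
opening: 0.554
gripper_force: 0.0
```

```bash
python3 - <<'E'
from h import *
p,R,s=cur(); print(p,yawof(R),s['opening'],s['contact_force'])
h=np.array([521.7,-312.7])
# arc: lever angle from .18 to 1.571+.06, first close gap; radius 70
wp=[]
for b in list(np.arange(.30,1.60,.115))+[1.62]:
    d=.1173+np.pi/2+b; wp.append(((*(h+70*np.array([np.cos(d),np.sin(d)])),72),down(d-np.pi/2)))
plan(wp,step=20,ang=.2)
E
```

```text
[ 499.94758568 -241.54000322   70.85938702] 0.30424455960992186 0.5541359925879338 [-0.542971    1.0385395   0.41588736]
-- 1
{"translation":[-0.16,-0.28,-0.04],"turn":[-0.03,-0.04,-0.94]},
-- 2
{"translation":[-0.02,-0.27,0],"turn":[0,0,-0.96]},
-- 3
{"translation":[-0.01,-0.27,0],"turn":[0,0,-0.96]},
-- 4
{"translation":[-0.02,-0.27,0],"turn":[0,0,-0.96]},
-- 5
{"translation":[-0.01,-0.26,0],"turn":[0,0,-0.96]},
-- 6
{"translation":[-0.02,-0.27,0],"turn":[0,0,-0.95]},
-- 7
{"translation":[-0.01,-0.27,0],"turn":[0,0,-0.96]},
-- 8
{"translation":[-0.02,-0.27,0],"turn":[0,0,-0.96]},
-- 9
{"translation":[-0.02,-0.26,0],"turn":[0,0,-0.96]},
-- 10
{"translation":[-0.01,-0.27,0],"turn":[0,0,-0.96]},
-- 11
{"translation":[-0.02,-0.27,0],"turn":[0,0,-0.96]},
-- 12
{"translation":[-0.01,-0.27,0],"turn":[0,0,-0.95]},
-- 13
{"translation":[0,-0.13,0],"turn":[0,0,-0.46]},
```

>>> send_rows(targets=[{"translation":[-0.16,0,0],"turn":[0,0,0]},{"translation":[0,0,0],"turn":[0,0,0]},{"translation":[0,0,0],"turn":[0,0,0]},{"translation":[0,0,0],"turn":[0,0,0]}], fingers=0.26)

```text
t: 3.9
ee_pos: [504.2, -248.3, 75.4]
orientation: [0.001, 0.592, 0.806, -0.0]
contact_force: [-0.1, -0.1, -0.6]
opening: 0.26
gripper_force: 0.2
```

>>> send_rows(targets=[{"translation":[0,-0.28,0],"turn":[0,0,-0.94]},{"translation":[-0.02,-0.27,0],"turn":[0,0,-0.96]},{"translation":[-0.02,-0.27,0],"turn":[0,0,-0.96]},{"translation":[-0.02,-0.27,0],"turn":[0,0,-0.96]},{"translation":[-0.02,-0.27,0],"turn":[0,0,-0.96]},{"translation":[-0.02,-0.27,0],"turn":[0,0,-0.96]},{"translation":[-0.02,-0.27,0],"turn":[0,0,-0.96]},{"translation":[-0.02,-0.27,0],"turn":[0,0,-0.96]},{"translation":[-0.02,-0.27,0],"turn":[0,0,-0.96]},{"translation":[-0.02,-0.27,0],"turn":[0,0,-0.96]},{"translation":[-0.02,-0.27,0],"turn":[0,0,-0.96]},{"translation":[0,0,0],"turn":[0,0,0]}])

```text
t: 4.9
ee_pos: [455.0, -316.5, 75.2]
orientation: [0.001, 0.001, 1.0, -0.001]
contact_force: [0.3, -0.2, -0.5]
opening: 0.259
gripper_force: 0.0
```

```bash
python3 - <<'E'
from h import *
p,R,s=cur(); print(p,yawof(R),s['opening'],s['contact_force'])
h=np.array([521.7,-312.7]); v=p[:2]-h; print(np.linalg.norm(v), np.arctan2(v[1],v[0])%6.283-.1173-np.pi/2)
wp=[]
for b in [1.57,1.62]:
    d=.1173+np.pi/2+b; wp.append(((*(h+70*np.array([np.cos(d),np.sin(d)])),72),down(d-np.pi/2)))
plan(wp,step=20,ang=.2)
snap('wrist','w1')
E
```

```text
[ 455.01947228 -316.50017667   75.17117368] 1.5692693610497979 0.259120557692502 [ 0.34916653 -0.22585494 -0.49491092]
66.78872749348358 1.5102402392708716
-- 1
{"translation":[0.09,-0.14,0.11],"turn":[-0.01,0.01,-0.98]},
-- 2
{"translation":[0,-0.12,0],"turn":[0,0,-0.42]},
```

>>> send_rows(targets=[{"translation":[0.09,-0.14,0],"turn":[0,0,-0.98]},{"translation":[0,-0.12,0],"turn":[0,0,-0.1]},{"translation":[0,0,0],"turn":[0,0,0]},{"translation":[0,0,0],"turn":[0,0,0]}])

```text
t: 5.28
ee_pos: [452.1, -322.1, 74.4]
orientation: [-0.0, -0.062, 0.998, 0.001]
contact_force: [-2.1, 2.5, 2.4]
opening: 0.263
gripper_force: 1.6
```

>>> send_rows(targets=[{"translation":[0,-0.05,0],"turn":[0,0,0]},{"translation":[0,0,0],"turn":[0,0,0]},{"translation":[0,0,0],"turn":[0,0,0]}])

```text
t: 5.53
ee_pos: [452.1, -322.3, 74.2]
orientation: [-0.0, -0.063, 0.998, 0.002]
contact_force: [-0.7, 6.3, 3.9]
opening: 0.262
gripper_force: 3.3
```

```bash
python3 - <<'E'
from h import *
p,R,s=cur(); print(p,yawof(R),s['opening'],s['contact_force'],s['wrist_torque'])
h=np.array([521.7,-312.7]); v=p[:2]-h; print(np.linalg.norm(v), np.arctan2(v[1],v[0])%6.283-.1173-np.pi/2)
E
```

```text
[ 452.103862   -322.27179868   74.21934345] 1.6967452794401825 0.2620075955781375 [-0.71422278  6.33844873  3.89882674] [ 1.21391823  0.22495163 -0.01666591]
70.25127582039534 1.589987035490795
```

>>> send_rows(targets=[{"translation":[0,0.12,0],"turn":[0,0,0]},{"translation":[0,0,0],"turn":[0,0,0]},{"translation":[0,0,0],"turn":[0,0,0]},{"translation":[0,0,0],"turn":[0,0,0]},{"translation":[0,0,-0.6],"turn":[0,0,0]},{"translation":[0,0,-0.9],"turn":[0,0,0]},{"translation":[0,0,-0.9],"turn":[0,0,0]},{"translation":[0,0,-0.9],"turn":[0,0,0]},{"translation":[0,0,-0.6],"turn":[0,0,0]},{"translation":[0,0,0],"turn":[0,0,0]}], fingers=0.5)

```text
t: 6.37
ee_pos: [454.3, -323.2, 196.2]
orientation: [0.003, -0.063, 0.998, -0.003]
contact_force: [0.5, -0.6, 0.6]
opening: 0.498
gripper_force: 0.0
```

```bash
python3 - <<'E'
from h import *
p,R,s=cur(); print(p)
plan([((440,-40,200),down(.117))],step=29.5)
E
```

```text
[ 454.29146514 -323.23512312  196.16204076]
-- 14
{"translation":[-0.05,0.67,-0.01],"turn":[0,0.01,0.94]},
{"translation":[0.02,0.68,-0.02],"turn":[0,0,0.94]},
{"translation":[0.1,0.67,-0.01],"turn":[0,0.01,0.94]},
{"translation":[0.18,0.65,-0.01],"turn":[0,0,0.94]},
{"translation":[0.25,0.63,-0.02],"turn":[0,0.01,0.94]},
{"translation":[0.31,0.59,-0.01],"turn":[0,0.01,0.94]},
{"translation":[0.38,0.56,-0.01],"turn":[0,0,0.94]},
{"translation":[0.44,0.51,-0.01],"turn":[0,0.01,0.95]},
{"translation":[0.5,0.46,-0.02],"turn":[-0.01,0,0.94]},
{"translation":[0.55,0.39,-0.01],"turn":[0,0.01,0.94]},
{"translation":[0.58,0.34,-0.01],"turn":[0,0.01,0.94]},
{"translation":[0.62,0.26,-0.01],"turn":[0,0,0.94]},
{"translation":[0.65,0.2,-0.01],"turn":[0,0.01,0.94]},
{"translation":[0.67,0.12,-0.01],"turn":[0,0,0.94]},
```

>>> send_rows(targets=[{"translation":[-0.05,0.67,0],"turn":[0,0,0.94]},{"translation":[0.02,0.68,0],"turn":[0,0,0.94]},{"translation":[0.1,0.67,0],"turn":[0,0,0.94]},{"translation":[0.18,0.65,0],"turn":[0,0,0.94]},{"translation":[0.25,0.63,0],"turn":[0,0.05,0.94]},{"translation":[0.31,0.59,0],"turn":[0,0,0.94]},{"translation":[0.38,0.56,0],"turn":[0,0,0.94]},{"translation":[0.44,0.51,0],"turn":[0,0,0.94]},{"translation":[0.5,0.46,0],"turn":[0,0,0.94]},{"translation":[0.55,0.39,0],"turn":[0,0,0.94]},{"translation":[0.58,0.34,0],"turn":[0,0,0.94]},{"translation":[0.62,0.26,0],"turn":[0,0,0.94]},{"translation":[0.65,0.2,0],"turn":[0,0,0.94]},{"translation":[0.67,0.12,0],"turn":[0,0,0.94]},{"translation":[0,0,0],"turn":[0,0,0]}])

```text
t: 7.62
ee_pos: [436.5, -34.9, 191.1]
orientation: [-0.004, 0.664, 0.748, -0.001]
contact_force: [-0.0, 0.6, -0.3]
opening: 0.502
gripper_force: 0.0
```

```bash
python3 - <<'E'
from h import *
p,R,s=cur(); print(p,yawof(R))
f=snap('top','t2')
im=load('t2')['pixels'][:,:,::-1]
cv2.imwrite('pics/t2.png',cv2.resize(im[140:240,165:375],None,fx=3.8,fy=3.8,interpolation=cv2.INTER_CUBIC))
E
```

```text
[436.51454508 -34.93195347 191.10453254] 0.11850508340882238
```

View pics/t2.png

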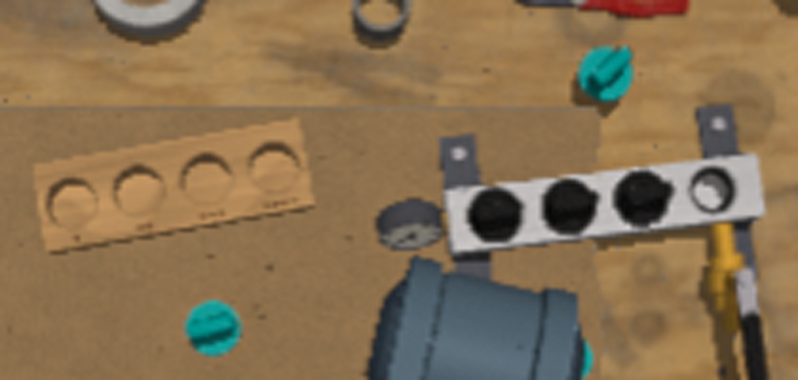

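Lever now points straight away from the ports, from its hinge at about (745,275) to (757,370), and everything else stands in its original place. Now I will build an unchanged-scene check and plan bung 1.

```bash
cat >> h.py <<'E'
PT=dict(gauge=(262,186,286,208),footL=(278,172,296,192),manR=(345,162,374,200),rackL=(172,182,198,212),rackR=(226,168,252,200))
def still(name,keep=True):
    f=eyes.grab_frame('top'); np.savez('pics/%s.npz'%name,**{k:np.array(v) for k,v in f.items()})
    r=cv2.cvtColor(load('top0')['pixels'],cv2.COLOR_RGB2GRAY); n=cv2.cvtColor(np.array(f['pixels']),cv2.COLOR_RGB2GRAY)
    for k,(a,b,c,d) in PT.items():
        m=cv2.matchTemplate(n[b-30:d+30,a-30:c+30],r[b:d,a:c],cv2.TM_CCOEFF_NORMED); _,s,_,l=cv2.minMaxLoc(m)
        print(k,'shift',(l[0]-30,l[1]-30),'score %.2f at0 %.2f'%(s,m[30,30]))
    return f
def mpose(port,th,p1): # port xy
    R=np.array([[np.cos(th),-np.sin(th)],[np.sin(th),np.cos(th)]]); return R@np.array([0,-64*(port-1)])+np.array(p1)
def bungtool(xy,th,g,x,z,phi):
    """tool pose gripping bung; bung plane pose: x,z of the underside centre rel. port mouth in (manifold x,z), phi tilt about +y (top to +x).
    g: TCP height above underside along the bung axis"""
    ex=np.array([np.cos(th),np.sin(th),0]); ez=np.array([0,0,1.]); ey=np.cross(ez,ex)
    o=np.array([*xy,54.])+ex*x+ez*z; rot=Ro.from_rotvec(ey*phi)
    return o+rot.apply(ez)*g, rot*down(th)
def arcs(d=12):
    """(x,z,phi) list for the rocking"""
    D=np.radians(d); out=[]
    rot=lambda v,p: np.array([v[0]*np.cos(p)+v[1]*np.sin(p),-v[0]*np.sin(p)+v[1]*np.cos(p)])
    e=np.array([24.,40.]) # flange edge in bung coords (underside origin) 
    for p in np.linspace(0,D,5)[1:]:
        u=np.array([24.,0])-rot(e,p); out.append((*u,p))
    b=np.array([-17.,24.5]); B=np.array(out[-1][:2])+rot(b,D)
    for s in np.linspace(0,1,9)[1:]:
        p=D-2*D*s; u=B+[4*s,3*s]-rot(b,p); out.append((*u,p))
    x,z,p=out[-1]
    for s in np.linspace(0,1,5)[1:]: out.append((x*(1-s),z+25*s,p*(1-s)))
    return out
E
python3 - <<'E'
from h import *
still('t3')
print(np.round(arcs(),2))
xy=mpose(1,.1173,(577.5,-104.7)); g=52
P,Q=bungtool(xy,.1173,g,0,-40,0); print(P)
plan([(P+[0,0,100],Q),(P,Q,15)])
E
```

```text
gauge shift (0, 0) score 0.99 at0 0.99
footL shift (0, 0) score 1.00 at0 1.00
manR shift (0, 0) score 1.00 at0 1.00
rackL shift (0, 0) score 1.00 at0 1.00
rackR shift (0, 0) score 1.00 at0 1.00
[[ -2.06 -38.69   0.05]
 [ -4.05 -37.27   0.1 ]
 [ -5.96 -35.75   0.16]
 [ -7.79 -34.14   0.21]
 [ -5.87 -33.12   0.16]
 [ -3.98 -32.03   0.1 ]
 [ -2.13 -30.87   0.05]
 [ -0.33 -29.64   0.  ]
 [  1.43 -28.34  -0.05]
 [  3.14 -26.98  -0.1 ]
 [  4.8  -25.55  -0.16]
 [  6.4  -24.07  -0.21]
 [  4.8  -17.82  -0.16]
 [  3.2  -11.57  -0.1 ]
 [  1.6   -5.32  -0.05]
 [  0.     0.93  -0.  ]]
[ 577.5 -104.7   66. ]
-- 6
{"translation":[-0.47,0.73,0.14],"turn":[-0.01,0,0.01]},
{"translation":[-0.46,0.73,0.13],"turn":[-0.01,-0.01,0]},
{"translation":[-0.47,0.73,0.14],"turn":[0,0,0.01]},
{"translation":[-0.46,0.73,0.14],"turn":[-0.01,0,0]},
{"translation":[-0.47,0.73,0.14],"turn":[-0.01,-0.01,0.01]},
{"translation":[-0.46,0.73,0.14],"turn":[-0.01,0,0.01]},
-- 13
{"translation":[0,0,0.48],"turn":[0,0,0]},
{"translation":[0,0,0.47],"turn":[0,0,0]},
{"translation":[0,0,0.48],"turn":[0,0,0]},
{"translation":[0,0,0.47],"turn":[0,0,0]},
{"translation":[0,0,0.48],"turn":[0,0,0]},
{"translation":[0,0,0.47],"turn":[0,0,0]},
{"translation":[0,0,0.48],"turn":[0,0,0]},
```

>>> send_rows(targets=[{"translation":[-0.47,0.73,0.14],"turn":[0,0,0]},{"translation":[-0.46,0.73,0.14],"turn":[0,0,0]},{"translation":[-0.47,0.73,0.14],"turn":[-0.03,0,0]},{"translation":[-0.46,0.73,0.14],"turn":[0,0,0]},{"translation":[-0.47,0.73,0.14],"turn":[0,0,0]},{"translation":[-0.46,0.73,0.14],"turn":[0,0,0]},{"translation":[0,0,0],"turn":[0,0,0]},{"translation":[0,0,0],"turn":[0,0,0]},{"translation":[0,0,0],"turn":[0,0,0]},{"translation":[0,0,0],"turn":[0,0,0]},{"translation":[0,0,0],"turn":[0,0,0]}])

```text
t: 8.63
ee_pos: [577.0, -104.9, 166.3]
orientation: [-0.002, 0.664, 0.748, 0.0]
contact_force: [0.3, -1.3, -0.4]
opening: 0.5
gripper_force: 0.0
```

```bash
python3 - <<'E'
from h import *
p,R,s=cur(); print(p,yawof(R),s['dq'].round(3))
f=snap('wrist','w2',scale=1.4)
p,R,s=cur(); print(p,R.as_matrix().round(3))
for i in (1,2): print(proj(f,(*mpose(i,.1173,(577.5,-104.7)),104))*1.4)
xy=mpose(1,.1173,(577.5,-104.7))
P,Q=bungtool(xy,.1173,52,0,-40,0)
plan([(P,Q,15)])
E
```

```text
[ 576.97986489 -104.90035867  166.30428046] 0.11901356379986013 [ 0.005 -0.004  0.002 -0.001  0.001  0.001]
[ 577.12784637 -104.81989468  166.39200586] [[-0.119  0.993 -0.002]
 [ 0.993  0.119  0.003]
 [ 0.003 -0.001 -1.   ]]
[361.99783261 291.10086643]
[361.73569741 398.15226572]
-- 7
{"translation":[0,0,0.48],"turn":[0,0,0]},
{"translation":[0,0.01,0.48],"turn":[0,-0.01,0]},
{"translation":[0,0,0.47],"turn":[-0.01,0,0.01]},
{"translation":[0,0,0.48],"turn":[0,0,0]},
{"translation":[0,0,0.48],"turn":[0,-0.01,0]},
{"translation":[0,0,0.48],"turn":[0,0,0]},
{"translation":[0,0.01,0.48],"turn":[0,0,0.01]},
```

View pics/w2.png

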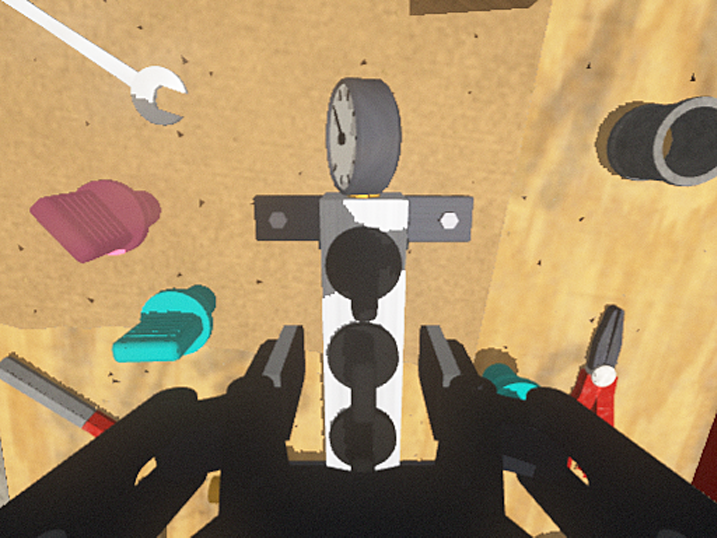

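Wrist picture: the bung 1 tab runs from (362,265) to (366,320), in line with the manifold and centred between the fingers. Descend and grip.

>>> send_rows(targets=[{"translation":[0,0,0.48],"turn":[0,0,0]},{"translation":[0,0,0.48],"turn":[0,0,0]},{"translation":[0,0,0.48],"turn":[0,0,0]},{"translation":[0,0,0.48],"turn":[0,0,0]},{"translation":[0,0,0.48],"turn":[0,0,0]},{"translation":[0,0,0.48],"turn":[0,0,0]},{"translation":[0,0,0.48],"turn":[0,0,0]},{"translation":[0,0,0],"turn":[0,0,0]},{"translation":[0,0,0],"turn":[0,0,0]},{"translation":[0,0,0],"turn":[0,0,0]},{"translation":[0,0,0],"turn":[0,0,0]}])

```text
t: 9.6
ee_pos: [578.4, -104.9, 66.6]
orientation: [-0.001, 0.664, 0.748, 0.001]
contact_force: [0.1, 0.9, -0.1]
opening: 0.501
gripper_force: 0.0
```

>>> send_rows(targets=[{"translation":[0,0,0],"turn":[0,0,0]},{"translation":[0,0,0],"turn":[0,0,0]},{"translation":[0,0,0],"turn":[0,0,0]},{"translation":[0,0,0],"turn":[0,0,0]},{"translation":[0,0,0],"turn":[0,0,0]},{"translation":[0,0,0],"turn":[0,0,0]},{"translation":[0,0,0],"turn":[0,0,0]},{"translation":[0,0,0],"turn":[0,0,0]}], fingers=0, squeeze=90)

```text
t: 10.27
ee_pos: [578.2, -104.9, 66.1]
orientation: [-0.001, 0.664, 0.748, 0.001]
contact_force: [-0.1, -0.6, 5.6]
opening: 0.153
gripper_force: 87.5
```

```bash
cat >> h.py <<'E'
def rock(port,th,p1,part,d=12.5):
    """rows for rocking relative to the pose gripped now: uses measured pose as the seated grip"""
    p,R,s=cur(); print(p,yawof(R),s['opening'],s['contact_force'],s['wrist_torque'])
    xy=mpose(port,th,p1); g=p[2]-14
    A=arcs(d); A={1:A[:4],2:A[4:12],3:A[12:]}[part] if part else A
    P0,Q0=bungtool(xy,th,g,0,-40,0); off=p-P0; print('offset',off)
    plan([(lambda q:(q[0]+off,q[1]))(bungtool(xy,th,g,*a)) for a in A],step=20,ang=.2)
E
python3 - <<'E'
from h import *
rock(1,.1173,(577.5,-104.7),0)
E
```

```text
[ 578.20752066 -104.91793294   66.13277755] 0.11882205240154468 0.15263406686679187 [-0.06495395 -0.57227286  5.55433279] [0.03312403 0.15841181 0.01068619]
offset [ 0.70752066 -0.21793294  0.        ]
-- 1
{"translation":[0,0.02,-0.04],"turn":[0.45,-0.02,0.01]},
-- 2
{"translation":[0,0.03,-0.05],"turn":[0.46,0,0]},
-- 3
{"translation":[0,0.02,-0.04],"turn":[0.45,0,0]},
-- 4
{"translation":[0,0.02,-0.04],"turn":[0.46,0,0]},
-- 5
{"translation":[0,-0.03,-0.05],"turn":[-0.46,0,0]},
-- 6
{"translation":[0,-0.04,-0.04],"turn":[-0.45,0,0]},
-- 7
{"translation":[0,-0.04,-0.05],"turn":[-0.46,0,0]},
-- 8
{"translation":[0,-0.03,-0.04],"turn":[-0.45,0,0]},
-- 9
{"translation":[0,-0.04,-0.04],"turn":[-0.46,0,0]},
-- 10
{"translation":[0,-0.03,-0.04],"turn":[-0.45,0,0]},
-- 11
{"translation":[0,-0.03,-0.04],"turn":[-0.45,0,0]},
-- 12
{"translation":[0,-0.04,-0.04],"turn":[-0.46,0,0]},
-- 13
{"translation":[0,0.09,-0.21],"turn":[0.46,0,0]},
-- 14
{"translation":[0,0.08,-0.22],"turn":[0.45,0,0]},
-- 15
{"translation":[0,0.06,-0.21],"turn":[0.45,0,0]},
-- 16
{"translation":[0,0.05,-0.2],"turn":[0.46,0,0]},
```

>>> send_rows(targets=[{"translation":[0,0.02,-0.04],"turn":[0.45,0,0]},{"translation":[0,0.03,-0.05],"turn":[0.46,0,0]},{"translation":[0,0.02,-0.04],"turn":[0.45,0,0]},{"translation":[0,0.02,-0.04],"turn":[0.46,0,0]},{"translation":[0,0,0],"turn":[0,0,0]},{"translation":[0,0,0],"turn":[0,0,0]},{"translation":[0,0,0],"turn":[0,0,0]}])

```text
t: 10.85
ee_pos: [582.0, -104.4, 70.8]
orientation: [-0.073, 0.66, 0.744, -0.081]
contact_force: [1.6, -0.1, 4.7]
opening: 0.155
gripper_force: 90.2
```

```bash
python3 - <<'E'
from h import *
p,R,s=cur(); print(p,np.degrees(np.arctan2(*-R.as_matrix()[[0,2],2]))*-1,R.as_matrix()[:,2],s['opening'],s['gripper_force'],s['contact_force'],s['wrist_torque'])
f=snap('scene','s3',crop=(255,190,400,300),scale=5)
E
```

```text
[ 581.96316499 -104.42349262   70.79097292] -12.414901229388198 [-0.21493079 -0.02333515 -0.97635046] 0.15515709360707006 90.2140474319458 [ 1.59313702 -0.07864554  4.68077241] [ 0.13277873 -0.12900133 -0.03292105]
```

View pics/s3.png

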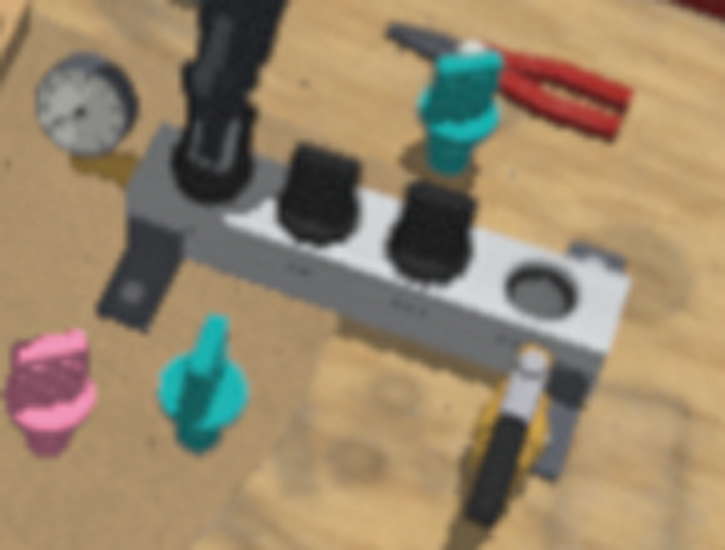

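Bung 1 at (215,165) is tilted with the gripper, and the manifold stands flat. Rock back now.

>>> send_rows(targets=[{"translation":[0,-0.03,-0.05],"turn":[-0.46,0,0]},{"translation":[0,-0.04,-0.04],"turn":[-0.45,0,0]},{"translation":[0,-0.04,-0.05],"turn":[-0.46,0,0]},{"translation":[0,-0.03,-0.04],"turn":[-0.45,0,0]},{"translation":[0,-0.04,-0.04],"turn":[-0.46,0,0]},{"translation":[0,-0.03,-0.04],"turn":[-0.45,0,0]},{"translation":[0,-0.03,-0.04],"turn":[-0.45,0,0]},{"translation":[0,-0.04,-0.04],"turn":[-0.46,0,0]},{"translation":[0,0,0],"turn":[0,0,0]},{"translation":[0,0,0],"turn":[0,0,0]},{"translation":[0,0,0],"turn":[0,0,0]}])

```text
t: 11.82
ee_pos: [571.0, -105.2, 79.5]
orientation: [0.069, 0.66, 0.743, 0.08]
contact_force: [-5.1, -0.6, -1.2]
opening: 0.156
gripper_force: 89.3
```

```bash
python3 - <<'E'
from h import *
p,R,s=cur(); print(p,R.as_matrix()[:,2],s['opening'],s['gripper_force'],s['contact_force'],s['wrist_torque'])
f=snap('scene','s4',crop=(255,190,400,300),scale=4)
E
```

```text
[ 571.03048135 -105.21349348   79.50328761] [ 0.20836916  0.02839747 -0.97763791] 0.15586092014250785 89.32208776473999 [-5.1455216  -0.58533451 -1.24976474] [-0.1941935   1.42357808  0.0440578 ]
```

View pics/s4.png

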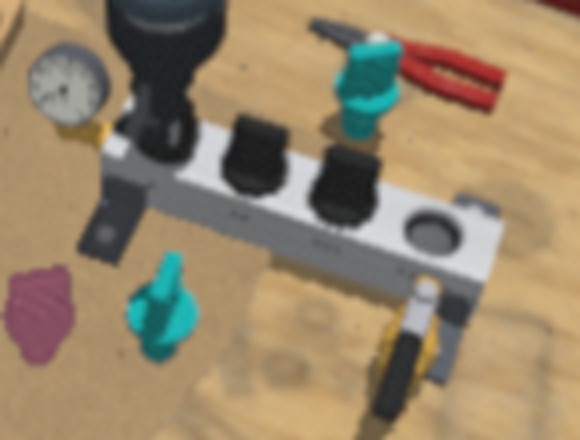

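>>> send_rows(targets=[{"translation":[0,0,-0.1],"turn":[0,0,0]},{"translation":[0,0.01,-0.1],"turn":[0,0,0]},{"translation":[0,0,0],"turn":[0,0,0]},{"translation":[0,0,0],"turn":[0,0,0]}])

```text
t: 12.2
ee_pos: [570.7, -105.3, 85.9]
orientation: [0.07, 0.66, 0.743, 0.081]
contact_force: [-6.3, -0.8, -1.2]
opening: 0.151
gripper_force: 89.5
```

```bash
python3 - <<'E'
from h import *
p,R,s=cur(); print(p,s['opening'],s['gripper_force'],s['contact_force'],s['wrist_torque'])
th=.1173
P=bungtool((577.5,-104.7),th,52.1,2,-5,0); Q=bungtool((577.5,-104.7),th,52.1,0,80,0)
plan([(P[0],P[1],10),(Q[0],Q[1],25)])
E
```

```text
[ 570.68979645 -105.32616791   85.85044737] 0.15103311749115772 89.46503162384033 [-6.33997491 -0.81004982 -1.24229925] [-0.26905123  1.64017607 -0.00797607]
-- 2
{"translation":[0,0.2,-0.22],"turn":[0.89,-0.01,0]},
{"translation":[0,0.17,-0.23],"turn":[0.89,-0.02,0.01]},
-- 6
{"translation":[0,-0.02,-0.71],"turn":[0,0,0]},
{"translation":[0,-0.01,-0.71],"turn":[0,0,0]},
{"translation":[0,-0.02,-0.71],"turn":[0,0,0]},
{"translation":[-0.01,-0.02,-0.71],"turn":[0,0,0]},
```

>>> send_rows(targets=[{"translation":[0,0.05,-0.2],"turn":[0.45,0,0]},{"translation":[0,0.08,-0.2],"turn":[0.45,0,0]},{"translation":[0,0.1,-0.2],"turn":[0.45,0,0]},{"translation":[0,0.1,-0.2],"turn":[0.43,0,0]},{"translation":[0,0,-0.71],"turn":[0,0,0]},{"translation":[0,0,-0.71],"turn":[0,0,0]},{"translation":[0,0,-0.71],"turn":[0,0,0]},{"translation":[0,0,-0.71],"turn":[0,0,0]},{"translation":[0,0,0],"turn":[0,0,0]},{"translation":[0,0,0],"turn":[0,0,0]},{"translation":[0,0,0],"turn":[0,0,0]},{"translation":[0,0,0],"turn":[0,0,0]}])

```text
t: 13.2
ee_pos: [577.7, -104.7, 195.1]
orientation: [-0.001, 0.664, 0.748, 0.002]
contact_force: [0.6, -0.3, -2.4]
opening: 0.148
gripper_force: 89.4
```

```bash
python3 - <<'E'
from h import *
p,R,s=cur(); print(p,R.as_matrix()[:,2],s['opening'],s['gripper_force'],s['contact_force'],s['wrist_torque'])
still('t5')
rk=.1771;t2=np.array([606,173.2]);pk=[t2+(90-60*i)*np.array([-np.sin(rk),np.cos(rk)]) for i in range(4)]; print(np.round(pk,1))
Q=down(rk)
plan([((577,-60,205),Q),((*pk[0],200),Q)],step=29.5)
E
```

```text
[ 577.68878924 -104.70889111  195.07910978] [ 0.00134642  0.00419886 -0.99999028] 0.14764470073274127 89.38035607337952 [ 0.60522462 -0.33205715 -2.35170981] [ 0.01932977 -0.00409713 -0.01887439]
gauge shift (0, 0) score 0.93 at0 0.93
footL shift (-1, 0) score 0.53 at0 0.52
manR shift (0, 0) score 0.92 at0 0.92
rackL shift (0, 0) score 1.00 at0 1.00
rackR shift (0, 0) score 1.00 at0 1.00
[[590.1 261.8]
 [600.7 202.7]
 [611.3 143.7]
 [621.9  84.6]]
-- 2
{"translation":[0.74,0.08,-0.16],"turn":[0.01,-0.02,-0.24]},
{"translation":[0.74,0.11,-0.17],"turn":[0,-0.01,-0.25]},
-- 13
{"translation":[0.95,0.21,0.02],"turn":[0,0,0]},
{"translation":[0.96,0.21,0.01],"turn":[0,0,0]},
{"translation":[0.95,0.21,0.02],"turn":[0,0,0]},
{"translation":[0.95,0.21,0.01],"turn":[0,0,0]},
{"translation":[0.95,0.22,0.02],"turn":[0,0,0]},
{"translation":[0.96,0.21,0.01],"turn":[0,0,0]},
{"translation":[0.95,0.21,0.02],"turn":[0,0,0]},
{"translation":[0.95,0.21,0.01],"turn":[0,0,0]},
{"translation":[0.95,0.21,0.02],"turn":[0,0,0]},
{"translation":[0.96,0.21,0.02],"turn":[0,0,0]},
{"translation":[0.95,0.21,0.01],"turn":[0,0,0]},
```

>>> send_rows(targets=[{"translation":[0.74,0.08,-0.16],"turn":[0,0,-0.24]},{"translation":[0.74,0.11,-0.17],"turn":[0,-0.03,-0.25]},{"translation":[0.95,0.21,0.02],"turn":[0,0,0]},{"translation":[0.95,0.21,0.02],"turn":[0,0,0]},{"translation":[0.95,0.21,0.02],"turn":[0,0,0]},{"translation":[0.95,0.21,0.02],"turn":[0,0,0]},{"translation":[0.95,0.21,0.02],"turn":[0,0,0]},{"translation":[0.95,0.21,0.02],"turn":[0,0,0]},{"translation":[0.95,0.21,0.02],"turn":[0,0,0]},{"translation":[0.95,0.21,0.02],"turn":[0,0,0]},{"translation":[0.95,0.21,0.02],"turn":[0,0,0]},{"translation":[0.95,0.21,0.02],"turn":[0,0,0]},{"translation":[0.95,0.21,0.02],"turn":[0,0,0]},{"translation":[0,0,0],"turn":[0,0,0]},{"translation":[0,0,0],"turn":[0,0,0]},{"translation":[0,0,0],"turn":[0,0,0]},{"translation":[0,0,0],"turn":[0,0,0]}])

```text
t: 14.67
ee_pos: [590.4, 259.4, 199.2]
orientation: [0.001, 0.642, 0.767, 0.0]
contact_force: [-0.2, -0.2, -3.0]
opening: 0.152
gripper_force: 89.2
```

```bash
cat >> h.py <<'E'
RK=.1771;RT=np.array([606,173.2])
def pocket(i): return RT+(90-60*(i-1))*np.array([-np.sin(RK),np.cos(RK)])
E
python3 - <<'E'
from h import *
p,R,s=cur(); print(p,R.as_matrix()[:,2],s['opening'],s['contact_force'])
still('t6')
f=snap('wrist','w3',scale=1.4)
print(proj(f,(*pocket(1),34))*1.4,proj(f,(*pocket(2),34))*1.4,proj(f,(*pocket(3),34))*1.4)
Q=down(RK)
plan([((*pocket(1),90),Q,20),((*pocket(1),64.5),Q,6)])
E
```

```text
[590.37308372 259.41457955 199.24190195] [ 2.27422833e-03 -9.11358514e-04 -9.99996999e-01] 0.15192149876154984 [-0.19317212 -0.17298742 -2.96098303]
gauge shift (0, 0) score 0.99 at0 0.99
footL shift (0, 1) score 0.82 at0 0.80
manR shift (0, 0) score 1.00 at0 1.00
rackL shift (17, -3) score 0.75 at0 0.30
rackR shift (0, 0) score 1.00 at0 1.00
[360.49504888 241.75556535] [360.6046338  315.13924559] [360.70343041 381.32420046]
-- 6
{"translation":[0.01,0,0.61],"turn":[0,0,0]},
{"translation":[0.02,0,0.61],"turn":[0.01,0,0]},
{"translation":[0.01,0,0.61],"turn":[0,0,0]},
{"translation":[0.02,-0.01,0.61],"turn":[0.01,0.01,-0.01]},
{"translation":[0.01,0,0.61],"turn":[0,0,0]},
{"translation":[0.02,0,0.61],"turn":[0,0,0]},
-- 11
{"translation":[0,0,0.17],"turn":[0,0,0]},
{"translation":[0,0,0.17],"turn":[0,0,0]},
{"translation":[0,0,0.17],"turn":[0,0,0]},
{"translation":[0,0,0.17],"turn":[0,0,0]},
{"translation":[0,0,0.17],"turn":[0,0,0]},
```

View pics/w3.png

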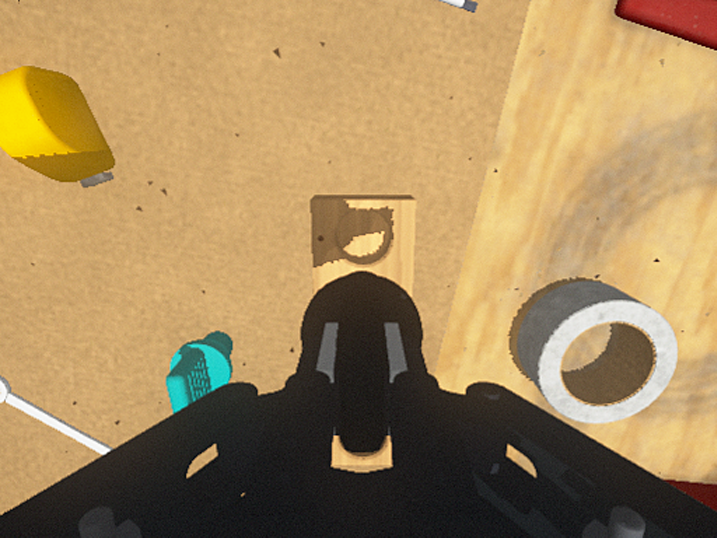

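Pocket 1 (one dot at (320,238)) lies at (363,237), 3–5 px from where it was predicted, which is within clearance. Lower in.

>>> send_rows(targets=[{"translation":[0.02,0.01,0.61],"turn":[0,0,0]},{"translation":[0.02,0.01,0.61],"turn":[0.02,0,0]},{"translation":[0.02,0.01,0.61],"turn":[0,0,0]},{"translation":[0.02,0,0.61],"turn":[0,0,0]},{"translation":[0.02,0,0.61],"turn":[0,0,0]},{"translation":[0.02,0,0.61],"turn":[0,0,0]},{"translation":[0,0,0.17],"turn":[0,0,0]},{"translation":[0,0,0.17],"turn":[0,0,0]},{"translation":[0,0,0.17],"turn":[0,0,0]},{"translation":[0,0,0.17],"turn":[0,0,0]},{"translation":[0,0,0.14],"turn":[0,0,0]},{"translation":[0,0,0],"turn":[0,0,0]},{"translation":[0,0,0],"turn":[0,0,0]},{"translation":[0,0,0],"turn":[0,0,0]},{"translation":[0,0,0],"turn":[0,0,0]}])

```text
t: 16.02
ee_pos: [591.5, 264.3, 66.0]
orientation: [0.001, 0.642, 0.767, 0.001]
contact_force: [0.3, 0.2, -2.3]
opening: 0.155
gripper_force: 89.2
```

>>> send_rows(targets=[{"translation":[0,0,0.06],"turn":[0,0,0]},{"translation":[0,0,0],"turn":[0,0,0]},{"translation":[0,0,0],"turn":[0,0,0]}])

```text
t: 16.27
ee_pos: [591.0, 264.1, 63.6]
orientation: [0.001, 0.642, 0.767, 0.0]
contact_force: [-0.0, 0.3, -2.4]
opening: 0.154
gripper_force: 89.2
```

>>> send_rows(targets=[{"translation":[0,0,0.04],"turn":[0,0,0]},{"translation":[0,0,0],"turn":[0,0,0]},{"translation":[0,0,0],"turn":[0,0,0]},{"translation":[0,0,0],"turn":[0,0,0]}])

```text
t: 16.6
ee_pos: [591.1, 264.1, 62.4]
orientation: [0.001, 0.642, 0.767, 0.0]
contact_force: [0.2, 0.1, -1.2]
opening: 0.153
gripper_force: 89.2
```

>>> send_rows(targets=[{"translation":[0,0,0],"turn":[0,0,0]},{"translation":[0,0,0],"turn":[0,0,0]},{"translation":[0,0,0],"turn":[0,0,0]},{"translation":[0,0,0],"turn":[0,0,0]},{"translation":[0,0,-0.3],"turn":[0,0,0]},{"translation":[0,0,-0.6],"turn":[0,0,0]},{"translation":[0,0,-0.9],"turn":[0,0,0]},{"translation":[0,0,-0.9],"turn":[0,0,0]},{"translation":[0,0,-0.9],"turn":[0,0,0]},{"translation":[-0.9,-0.3,-0.3],"turn":[0,0,0]},{"translation":[-0.9,-0.3,0],"turn":[0,0,0]},{"translation":[-0.9,-0.3,0],"turn":[0,0,0]},{"translation":[-0.9,-0.3,0],"turn":[0,0,0]},{"translation":[-0.9,-0.6,0],"turn":[0,0,0]},{"translation":[-0.9,-0.6,0],"turn":[0,0,0]},{"translation":[0,0,0],"turn":[0,0,0]},{"translation":[0,0,0],"turn":[0,0,0]},{"translation":[0,0,0],"turn":[0,0,0]},{"translation":[0,0,0],"turn":[0,0,0]}], fingers=0.45)

```text
t: 18.18
ee_pos: [549.5, 92.9, 180.0]
orientation: [0.001, 0.641, 0.767, 0.001]
contact_force: [-0.0, 0.5, -0.8]
opening: 0.447
gripper_force: 0.0
```

```bash
python3 - <<'E'
from h import *
p,R,s=cur(); print(p)
still('t7')
im=load('t7')['pixels'][:,:,::-1]
cv2.imwrite('pics/t7.png',cv2.resize(im[140:240,165:375],None,fx=3.8,fy=3.8,interpolation=cv2.INTER_CUBIC))
xy=mpose(2,.1173,(577.5,-104.7)); Q=down(.1173)
plan([((500,-40,185),Q),((*xy,166),Q),((*xy,66),Q,15)],step=29.5)
E
```

```text
[549.4534768   92.92947454 180.00288887]
gauge shift (0, 0) score 0.99 at0 0.99
footL shift (0, 1) score 0.82 at0 0.80
manR shift (0, 0) score 1.00 at0 1.00
rackL shift (-7, -16) score 0.35 at0 0.16
rackR shift (-11, -7) score 0.39 at0 0.19
-- 5
{"translation":[-0.81,-0.48,-0.03],"turn":[0,0,0.1]},
{"translation":[-0.82,-0.47,-0.04],"turn":[0.01,0,0.11]},
{"translation":[-0.83,-0.46,-0.03],"turn":[0,0,0.1]},
{"translation":[-0.83,-0.46,-0.04],"turn":[0,0,0.1]},
{"translation":[-0.84,-0.44,-0.03],"turn":[0.01,0,0.1]},
-- 11
{"translation":[-0.76,0.39,0.11],"turn":[0,0,0]},
{"translation":[-0.77,0.38,0.1],"turn":[0,0,0]},
{"translation":[-0.76,0.39,0.11],"turn":[0,0,0]},
{"translation":[-0.76,0.38,0.1],"turn":[0,0,0]},
{"translation":[-0.77,0.39,0.11],"turn":[0,0,0]},
{"translation":[-0.76,0.38,0.1],"turn":[0,0,0]},
-- 18
{"translation":[0,0,0.48],"turn":[0,0,0]},
{"translation":[0,0,0.47],"turn":[0,0,0]},
{"translation":[0,0,0.48],"turn":[0,0,0]},
{"translation":[0,0,0.48],"turn":[0,0,0]},
{"translation":[0,0,0.47],"turn":[0,0,0]},
{"translation":[0,0.01,0.48],"turn":[0,0,0]},
{"translation":[0,0,0.47],"turn":[0,0,0]},
```

View pics/t7.png

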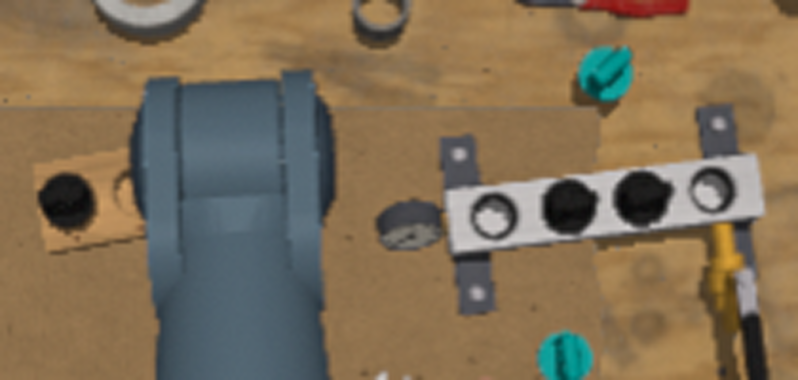

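Bung 1 stands in the 1-dot pocket at (67,200), port 1 is empty, and the manifold is unmoved. On to bung 2.

>>> send_rows(targets=[{"translation":[-0.81,-0.48,-0.03],"turn":[0,0,0.1]},{"translation":[-0.82,-0.47,-0.04],"turn":[0,0,0.11]},{"translation":[-0.83,-0.46,-0.03],"turn":[0.02,0,0.1]},{"translation":[-0.83,-0.46,-0.04],"turn":[0,0,0.1]},{"translation":[-0.84,-0.44,-0.03],"turn":[0,0,0.1]},{"translation":[-0.76,0.39,0.11],"turn":[0,0,0]},{"translation":[-0.77,0.38,0.1],"turn":[0,0,0]},{"translation":[-0.76,0.39,0.11],"turn":[0,0,0]},{"translation":[-0.76,0.38,0.1],"turn":[0,0,0]},{"translation":[-0.77,0.39,0.11],"turn":[0,0,0]},{"translation":[-0.76,0.38,0.1],"turn":[0,0,0]},{"translation":[0,0,0],"turn":[0,0,0]},{"translation":[0,0,0],"turn":[0,0,0]},{"translation":[0,0,0],"turn":[0,0,0]},{"translation":[0,0,0],"turn":[0,0,0]},{"translation":[0,0,0],"turn":[0,0,0]}])

```text
t: 19.57
ee_pos: [583.6, -168.3, 166.1]
orientation: [-0.0, 0.664, 0.748, -0.001]
contact_force: [0.1, -0.0, -0.1]
opening: 0.451
gripper_force: 0.0
```

```bash
python3 - <<'E'
from h import *
p,R,s=cur(); print(p)
still('t8')
xy=mpose(2,.1173,(577.8,-104.8)); Q=down(.1173)
plan([((*xy,66),Q,15)])
E
```

```text
[ 583.59225772 -168.28221943  166.09926338]
gauge shift (0, 0) score 0.99 at0 0.99
footL shift (0, 1) score 0.82 at0 0.80
manR shift (0, 26) score 0.35 at0 0.03
rackL shift (18, -3) score 0.76 at0 0.16
rackR shift (0, 0) score 1.00 at0 1.00
-- 7
{"translation":[0,0.01,0.48],"turn":[0,0,0]},
{"translation":[0,0.01,0.47],"turn":[0,0,0]},
{"translation":[0,0.01,0.48],"turn":[0,0,0]},
{"translation":[0,0,0.48],"turn":[-0.01,0,0]},
{"translation":[0,0.01,0.48],"turn":[0,0.01,0]},
{"translation":[0,0.01,0.47],"turn":[0,0,0]},
{"translation":[0,0.01,0.48],"turn":[0,0,0]},
```

>>> send_rows(targets=[{"translation":[0,0.01,0.48],"turn":[0,0,0]},{"translation":[0,0.01,0.48],"turn":[0,0,0]},{"translation":[0,0.01,0.48],"turn":[0,0,0]},{"translation":[0,0,0.48],"turn":[0,0,0]},{"translation":[0,0.01,0.48],"turn":[0,0,0]},{"translation":[0,0.01,0.48],"turn":[0,0,0]},{"translation":[0,0.01,0.46],"turn":[0,0,0]},{"translation":[0,0,0],"turn":[0,0,0]},{"translation":[0,0,0],"turn":[0,0,0]},{"translation":[0,0,0],"turn":[0,0,0]},{"translation":[0,0,0],"turn":[0,0,0]}])

```text
t: 20.53
ee_pos: [586.4, -169.6, 67.0]
orientation: [0.001, 0.665, 0.747, -0.0]
contact_force: [-0.5, 0.2, 0.0]
opening: 0.448
gripper_force: 0.0
```

>>> send_rows(targets=[{"translation":[0,0,0],"turn":[0,0,0]},{"translation":[0,0,0],"turn":[0,0,0]},{"translation":[0,0,0],"turn":[0,0,0]},{"translation":[0,0,0],"turn":[0,0,0]},{"translation":[0,0,0],"turn":[0,0,0]},{"translation":[0,0,0],"turn":[0,0,0]},{"translation":[0,0,0],"turn":[0,0,0]}], fingers=0, squeeze=90)

```text
t: 21.12
ee_pos: [586.1, -169.6, 66.7]
orientation: [0.001, 0.665, 0.747, -0.001]
contact_force: [-0.9, 0.6, 5.6]
opening: 0.15
gripper_force: 88.1
```

```bash
sed -i 's/B+\[4\*s,3\*s\]/B+[1*s,3*s]/' h.py; python3 - <<'E'
from h import *
rock(2,.1173,(577.8,-104.8),0)
E
```

```text
[ 586.08197937 -169.60308804   66.6703347 ] 0.11633809385201842 0.1503718083574801 [-0.92069041  0.56838927  5.62796352] [ 0.04216393  0.22657437 -0.00374327]
offset [ 0.79198316 -1.2428807   0.        ]
-- 1
{"translation":[0,0.02,-0.04],"turn":[0.45,0.01,-0.01]},
-- 2
{"translation":[0,0.03,-0.05],"turn":[0.46,0,0]},
-- 3
{"translation":[0,0.02,-0.04],"turn":[0.45,0,0]},
-- 4
{"translation":[0,0.03,-0.04],"turn":[0.46,0,0]},
-- 5
{"translation":[0,-0.05,-0.04],"turn":[-0.46,0,0]},
-- 6
{"translation":[0,-0.05,-0.05],"turn":[-0.45,0,0]},
-- 7
{"translation":[0,-0.05,-0.04],"turn":[-0.46,0,0]},
-- 8
{"translation":[0,-0.05,-0.04],"turn":[-0.45,0,0]},
-- 9
{"translation":[0,-0.05,-0.04],"turn":[-0.45,0,0]},
-- 10
{"translation":[0,-0.05,-0.05],"turn":[-0.46,0,0]},
-- 11
{"translation":[0,-0.04,-0.04],"turn":[-0.45,0,0]},
-- 12
{"translation":[0,-0.05,-0.04],"turn":[-0.46,0,0]},
-- 13
{"translation":[0,0.11,-0.21],"turn":[0.46,0,0]},
-- 14
{"translation":[0,0.1,-0.2],"turn":[0.45,0,0]},
-- 15
{"translation":[0,0.09,-0.21],"turn":[0.46,0,0]},
-- 16
{"translation":[0,0.08,-0.21],"turn":[0.45,0,0]},
```

>>> send_rows(targets=[{"translation":[0,0.02,-0.04],"turn":[0.45,0,0]},{"translation":[0,0.03,-0.05],"turn":[0.46,0,0]},{"translation":[0,0.02,-0.04],"turn":[0.45,0,0]},{"translation":[0,0.03,-0.04],"turn":[0.46,0,0]},{"translation":[0,0,0],"turn":[0,0,0]},{"translation":[0,0,0],"turn":[0,0,0]},{"translation":[0,0,0],"turn":[0,0,0]}])

```text
t: 21.7
ee_pos: [589.8, -169.1, 71.3]
orientation: [-0.072, 0.661, 0.743, -0.082]
contact_force: [0.4, 0.1, 5.0]
opening: 0.155
gripper_force: 90.4
```

>>> send_rows(targets=[{"translation":[0,-0.05,-0.04],"turn":[-0.46,0,0]},{"translation":[0,-0.05,-0.05],"turn":[-0.45,0,0]},{"translation":[0,-0.05,-0.04],"turn":[-0.46,0,0]},{"translation":[0,-0.05,-0.04],"turn":[-0.45,0,0]},{"translation":[0,-0.05,-0.04],"turn":[-0.45,0,0]},{"translation":[0,-0.05,-0.05],"turn":[-0.46,0,0]},{"translation":[0,-0.04,-0.04],"turn":[-0.45,0,0]},{"translation":[0,-0.05,-0.04],"turn":[-0.46,0,0]},{"translation":[0,0,0],"turn":[0,0,0]},{"translation":[0,0,0],"turn":[0,0,0]},{"translation":[0,0,0],"turn":[0,0,0]}])

```text
t: 22.62
ee_pos: [577.4, -170.2, 80.8]
orientation: [0.072, 0.661, 0.743, 0.08]
contact_force: [0.9, -0.7, -2.2]
opening: 0.151
gripper_force: 89.1
```

```bash
python3 - <<'E'
from h import *
p,R,s=cur(); print(p,R.as_matrix()[:,2],s['contact_force'],s['wrist_torque'])
E
```

```text
[ 577.43377414 -170.24786442   80.80238841] [ 0.21187942  0.024154   -0.97699729] [ 0.93334083 -0.73971491 -2.17390921] [-0.02136113  0.27279005  0.00233084]
```

Side load is low this time. Lift out.

>>> send_rows(targets=[{"translation":[0,0,-0.1],"turn":[0,0,0]},{"translation":[0,0.02,-0.1],"turn":[0,0,0]},{"translation":[0,0.1,-0.2],"turn":[0.45,0,0]},{"translation":[0,0.1,-0.2],"turn":[0.45,0,0]},{"translation":[0,0.1,-0.2],"turn":[0.45,0,0]},{"translation":[0,0.1,-0.2],"turn":[0.45,0,0]},{"translation":[0,0,-0.71],"turn":[0,0,0]},{"translation":[0,0,-0.71],"turn":[0,0,0]},{"translation":[0,0,-0.71],"turn":[0,0,0]},{"translation":[0,0,-0.71],"turn":[0,0,0]},{"translation":[0,0,-0.3],"turn":[0,0,0]},{"translation":[0,0,0],"turn":[0,0,0]},{"translation":[0,0,0],"turn":[0,0,0]},{"translation":[0,0,0],"turn":[0,0,0]},{"translation":[0,0,0],"turn":[0,0,0]}])

```text
t: 23.87
ee_pos: [584.4, -168.8, 204.6]
orientation: [-0.001, 0.665, 0.747, -0.0]
contact_force: [0.5, -0.5, -2.4]
opening: 0.153
gripper_force: 89.3
```

```bash
python3 - <<'E'
from h import *
p,R,s=cur(); print(p,s['contact_force'],s['opening'])
still('t9')
plan([((*pocket(2),202),down(RK))],step=29.5)
E
```

```text
[ 584.3868312  -168.80429442  204.61514862] [ 0.5308874  -0.45536885 -2.42058335] 0.15278090511582
gauge shift (0, 0) score 0.98 at0 0.98
footL shift (0, 1) score 0.83 at0 0.80
manR shift (2, 26) score 0.35 at0 -0.12
rackL shift (18, -3) score 0.76 at0 0.16
rackR shift (0, 0) score 1.00 at0 1.00
-- 13
{"translation":[0.94,0.15,0.01],"turn":[0,0,-0.04]},
{"translation":[0.94,0.16,0],"turn":[0,0,-0.04]},
{"translation":[0.94,0.16,0.01],"turn":[0,0,-0.04]},
{"translation":[0.94,0.17,0.01],"turn":[0,0,-0.04]},
{"translation":[0.94,0.17,0.01],"turn":[-0.01,0,-0.03]},
{"translation":[0.94,0.17,0],"turn":[0,0,-0.04]},
{"translation":[0.93,0.18,0.01],"turn":[0,0,-0.04]},
{"translation":[0.94,0.18,0.01],"turn":[0,0,-0.04]},
{"translation":[0.94,0.19,0.01],"turn":[0,0,-0.04]},
{"translation":[0.93,0.19,0],"turn":[0,0,-0.04]},
{"translation":[0.93,0.2,0.01],"turn":[0,-0.01,-0.04]},
{"translation":[0.94,0.2,0.01],"turn":[0,0,-0.04]},
{"translation":[0.93,0.2,0],"turn":[-0.01,0,-0.04]},
```

>>> send_rows(targets=[{"translation":[0.94,0.15,0.01],"turn":[0,0,-0.04]},{"translation":[0.94,0.16,0],"turn":[0,0,-0.04]},{"translation":[0.94,0.16,0.01],"turn":[0,0,-0.04]},{"translation":[0.94,0.17,0.01],"turn":[0,0,-0.04]},{"translation":[0.94,0.17,0.01],"turn":[0,0,-0.03]},{"translation":[0.94,0.17,0],"turn":[0,0,-0.04]},{"translation":[0.93,0.18,0.01],"turn":[0,0,-0.04]},{"translation":[0.94,0.18,0.01],"turn":[0,0,-0.04]},{"translation":[0.94,0.19,0.01],"turn":[0,0,-0.04]},{"translation":[0.93,0.19,0],"turn":[0,0,-0.04]},{"translation":[0.93,0.2,0.01],"turn":[0,0,-0.04]},{"translation":[0.94,0.2,0.01],"turn":[0,0,-0.04]},{"translation":[0.93,0.2,0],"turn":[-0.02,0,-0.04]},{"translation":[0,0,0],"turn":[0,0,0]},{"translation":[0,0,0],"turn":[0,0,0]},{"translation":[0,0,0],"turn":[0,0,0]},{"translation":[0,0,0],"turn":[0,0,0]},{"translation":[0,0,0],"turn":[0,0,0]}])

```text
t: 25.42
ee_pos: [601.6, 201.2, 203.3]
orientation: [0.001, 0.642, 0.766, 0.001]
contact_force: [-0.3, 0.1, -2.4]
opening: 0.155
gripper_force: 89.2
```

```bash
python3 - <<'E'
from h import *
p,R,s=cur(); print(p,s['contact_force'],s['opening'])
still('t10')
f=snap('wrist','w4',scale=1.4)
# compare rack outline with w3's prediction: pocket1 bung, corners
for q in ([-39,119],[39,119],[-39,60],[39,60]):
    c,si=np.cos(RK),np.sin(RK); print(q,(proj(f,(*(np.array([[c,-si],[si,c]])@q+RT),34))*1.4).round(), end=' ')
plan([((*pocket(2)+[.5,.5],90),down(RK),20),((*pocket(2)+[.5,.5],62.7),down(RK),6)])
E
```

```text
[601.62729047 201.22892379 203.28894767] [-0.345825    0.08149031 -2.40681023] 0.15479268530018744
gauge shift (0, 0) score 0.98 at0 0.98
footL shift (0, 1) score 0.83 at0 0.80
manR shift (0, 0) score 1.00 at0 1.00
rackL shift (30, -5) score 0.36 at0 -0.12
rackR shift (0, 0) score 1.00 at0 1.00
[-39, 119] [304. 119.] [39, 119] [414. 119.] [-39, 60] [307. 203.] [39, 60] [411. 202.] -- 6
{"translation":[0.01,0,0.63],"turn":[0,0,0]},
{"translation":[0.01,-0.01,0.63],"turn":[0.01,0,0]},
{"translation":[0.01,0,0.63],"turn":[0,0,0]},
{"translation":[0.01,0,0.63],"turn":[0.01,0.01,-0.01]},
{"translation":[0.02,0,0.63],"turn":[0,0,0]},
{"translation":[0.01,0,0.63],"turn":[0.01,0,0]},
-- 11
{"translation":[0,0,0.18],"turn":[0,0,0]},
{"translation":[0,0,0.19],"turn":[0,0,0]},
{"translation":[0,0,0.18],"turn":[0,0,0]},
{"translation":[0,0,0.18],"turn":[0,0,0]},
{"translation":[0,0,0.18],"turn":[0,0,0]},
```

View pics/w4.png

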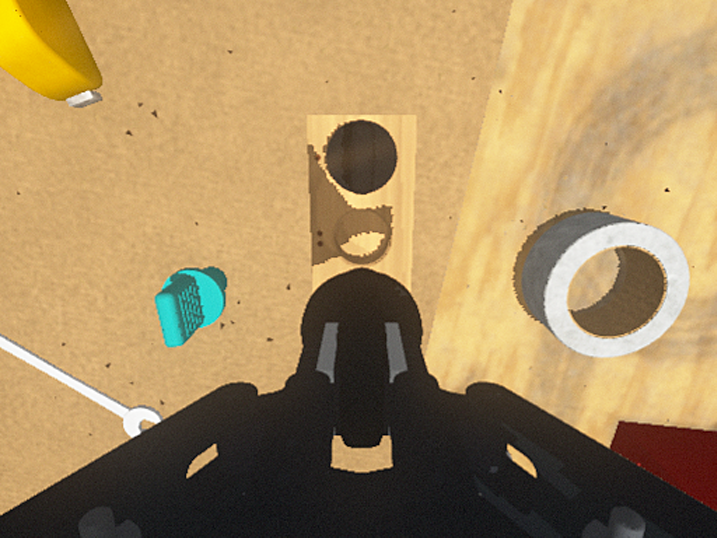

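The rack corners at (307,115) and (416,115) are within 4 px of prediction, bung 1 is upright at (361,157), and the two-dot pocket is at (363,237). Lower in.

>>> send_rows(targets=[{"translation":[0.02,0,0.63],"turn":[0,0,0]},{"translation":[0.02,0,0.63],"turn":[0.02,0,0]},{"translation":[0.02,0,0.63],"turn":[0,0,0]},{"translation":[0.01,0,0.63],"turn":[0,0,0]},{"translation":[0.02,0,0.63],"turn":[0,0,0]},{"translation":[0.01,0,0.63],"turn":[0,0,0]},{"translation":[0,0,0.18],"turn":[0,0,0]},{"translation":[0,0,0.18],"turn":[0,0,0]},{"translation":[0,0,0.18],"turn":[0,0,0]},{"translation":[0,0,0.18],"turn":[0,0,0]},{"translation":[0,0,0.14],"turn":[0,0,0]},{"translation":[0,0,0],"turn":[0,0,0]},{"translation":[0,0,0],"turn":[0,0,0]},{"translation":[0,0,0],"turn":[0,0,0]},{"translation":[0,0,0],"turn":[0,0,0]}])

```text
t: 26.77
ee_pos: [601.8, 205.5, 64.9]
orientation: [0.001, 0.642, 0.767, 0.0]
contact_force: [-0.1, -0.5, -2.0]
opening: 0.153
gripper_force: 89.2
```

>>> send_rows(targets=[{"translation":[0,0,0.06],"turn":[0,0,0]},{"translation":[0,0,0],"turn":[0,0,0]},{"translation":[0,0,0],"turn":[0,0,0]},{"translation":[0,0,0],"turn":[0,0,0]}])

```text
t: 27.1
ee_pos: [601.6, 205.4, 62.7]
orientation: [0.001, 0.642, 0.767, 0.0]
contact_force: [0.6, 0.3, -0.1]
opening: 0.15
gripper_force: 89.5
```

>>> send_rows(targets=[{"translation":[0,0,0],"turn":[0,0,0]},{"translation":[0,0,0],"turn":[0,0,0]},{"translation":[0,0,0],"turn":[0,0,0]},{"translation":[0,0,0],"turn":[0,0,0]},{"translation":[0,0,-0.3],"turn":[0,0,0]},{"translation":[0,0,-0.6],"turn":[0,0,0]},{"translation":[0,0,-0.9],"turn":[0,0,0]},{"translation":[0,0,-0.9],"turn":[0,0,0]},{"translation":[0,0,-0.9],"turn":[0,0,0]},{"translation":[-0.9,-0.3,-0.3],"turn":[0,0,0]},{"translation":[-0.9,-0.6,0],"turn":[0,0,0]},{"translation":[-0.9,-0.6,0],"turn":[0,0,0]},{"translation":[-0.9,-0.6,0],"turn":[0,0,0]},{"translation":[-0.9,-0.6,0],"turn":[0,0,0]},{"translation":[-0.9,-0.6,0],"turn":[0,0,0]},{"translation":[0,0,0],"turn":[0,0,0]},{"translation":[0,0,0],"turn":[0,0,0]},{"translation":[0,0,0],"turn":[0,0,0]},{"translation":[0,0,0],"turn":[0,0,0]}], fingers=0.45)

```text
t: 28.68
ee_pos: [533.1, 29.3, 180.0]
orientation: [0.001, 0.641, 0.767, 0.001]
contact_force: [0.3, 0.8, 0.6]
opening: 0.45
gripper_force: 0.0
```

```bash
python3 - <<'E'
from h import *
p,R,s=cur(); print(p)
still('t11')
xy=mpose(3,.1173,(577.8,-104.8)); Q=down(.1173)
plan([((490,-100,185),Q),((*xy,166),Q)],step=29.5)
E
```

```text
[533.11131528  29.30314154 179.99407683]
gauge shift (2, 0) score 0.65 at0 0.48
footL shift (0, 1) score 0.66 at0 0.60
manR shift (0, 0) score 1.00 at0 1.00
rackL shift (7, -19) score 0.37 at0 0.10
rackR shift (-17, 3) score 0.66 at0 0.19
-- 5
{"translation":[-0.8,-0.44,-0.03],"turn":[0,0,0.1]},
{"translation":[-0.8,-0.42,-0.04],"turn":[0.01,0,0.11]},
{"translation":[-0.81,-0.42,-0.03],"turn":[0,0,0.1]},
{"translation":[-0.81,-0.4,-0.04],"turn":[0,0.01,0.1]},
{"translation":[-0.82,-0.4,-0.03],"turn":[0,0,0.11]},
-- 11
{"translation":[-0.79,0.48,0.1],"turn":[0,0,0]},
{"translation":[-0.8,0.48,0.11],"turn":[0,0,0]},
{"translation":[-0.79,0.48,0.1],"turn":[0,0,0]},
{"translation":[-0.8,0.49,0.11],"turn":[0,0,0]},
{"translation":[-0.79,0.48,0.1],"turn":[0,0,0]},
{"translation":[-0.8,0.48,0.11],"turn":[0,0,0]},
```

>>> send_rows(targets=[{"translation":[-0.8,-0.44,-0.03],"turn":[0,0,0.1]},{"translation":[-0.8,-0.42,-0.04],"turn":[0,0,0.11]},{"translation":[-0.81,-0.42,-0.03],"turn":[0.02,0,0.1]},{"translation":[-0.81,-0.4,-0.04],"turn":[0,0,0.1]},{"translation":[-0.82,-0.4,-0.03],"turn":[0,0,0.11]},{"translation":[-0.79,0.48,0.1],"turn":[0,0,0]},{"translation":[-0.8,0.48,0.11],"turn":[0,0,0]},{"translation":[-0.79,0.48,0.1],"turn":[0,0,0]},{"translation":[-0.8,0.49,0.11],"turn":[0,0,0]},{"translation":[-0.79,0.48,0.1],"turn":[0,0,0]},{"translation":[-0.8,0.48,0.11],"turn":[0,0,0]},{"translation":[0,0,0],"turn":[0,0,0]},{"translation":[0,0,0],"turn":[0,0,0]},{"translation":[0,0,0],"turn":[0,0,0]},{"translation":[0,0,0],"turn":[0,0,0]},{"translation":[0,0,0],"turn":[0,0,0]}])

```text
t: 30.07
ee_pos: [591.5, -231.8, 166.3]
orientation: [-0.0, 0.665, 0.747, -0.001]
contact_force: [-0.4, -0.7, -0.2]
opening: 0.451
gripper_force: 0.0
```

```bash
python3 - <<'E'
from h import *
p,R,s=cur(); print(p)
still('t12')
xy=mpose(3,.1173,(577.8,-104.8)); Q=down(.1173)
plan([((*xy,66),Q,15)])
E
```

```text
[ 591.5172077  -231.81799165  166.34088207]
gauge shift (0, 0) score 0.98 at0 0.98
footL shift (0, 1) score 0.83 at0 0.80
manR shift (-18, 18) score 0.35 at0 0.10
rackL shift (7, -19) score 0.37 at0 0.10
rackR shift (0, 0) score 1.00 at0 1.00
-- 7
{"translation":[0,0.01,0.48],"turn":[0,0,0]},
{"translation":[0,0,0.48],"turn":[0,0,0]},
{"translation":[0,0.01,0.47],"turn":[0,0,0]},
{"translation":[0,0.01,0.48],"turn":[-0.01,0,0]},
{"translation":[0,0,0.48],"turn":[0,0.01,-0.01]},
{"translation":[0,0.01,0.48],"turn":[0,0,0]},
{"translation":[0,0,0.48],"turn":[0,0,0]},
```

>>> send_rows(targets=[{"translation":[0,0.01,0.48],"turn":[0,0,0]},{"translation":[0,0,0.48],"turn":[0,0,0]},{"translation":[0,0,0.48],"turn":[0,0,0]},{"translation":[0,0.01,0.48],"turn":[0,0,0]},{"translation":[0,0,0.48],"turn":[0,0,0]},{"translation":[0,0,0.48],"turn":[0,0,0]},{"translation":[0,0,0.48],"turn":[0,0,0]},{"translation":[0,0,0],"turn":[0,0,0]},{"translation":[0,0,0],"turn":[0,0,0]},{"translation":[0,0,0],"turn":[0,0,0]},{"translation":[0,0,0],"turn":[0,0,0]}])

```text
t: 31.03
ee_pos: [593.1, -233.4, 66.6]
orientation: [0.001, 0.665, 0.747, -0.001]
contact_force: [-0.1, -0.6, 0.6]
opening: 0.45
gripper_force: 0.0
```

>>> send_rows(targets=[{"translation":[0,0,0],"turn":[0,0,0]},{"translation":[0,0,0],"turn":[0,0,0]},{"translation":[0,0,0],"turn":[0,0,0]},{"translation":[0,0,0],"turn":[0,0,0]},{"translation":[0,0,0],"turn":[0,0,0]},{"translation":[0,0,0],"turn":[0,0,0]},{"translation":[0,0,0],"turn":[0,0,0]}], fingers=0, squeeze=90)

```text
t: 31.62
ee_pos: [592.9, -233.5, 66.2]
orientation: [0.001, 0.665, 0.747, -0.001]
contact_force: [-0.8, -0.2, 6.2]
opening: 0.155
gripper_force: 87.9
```

```bash
python3 - <<'E'
from h import *
rock(3,.1173,(577.8,-104.8),1)
E
```

```text
[ 592.9377892  -233.49848369   66.22495587] 0.11514396001596645 0.15488395752190998 [-0.82999302 -0.16841779  6.24003554] [ 0.05458171  0.14621384 -0.02945108]
offset [ 0.15779677 -1.57806902  0.        ]
-- 1
{"translation":[0,0.02,-0.04],"turn":[0.46,0.02,-0.02]},
-- 2
{"translation":[0,0.03,-0.05],"turn":[0.45,0,0]},
-- 3
{"translation":[0,0.02,-0.04],"turn":[0.46,0,0]},
-- 4
{"translation":[0,0.02,-0.04],"turn":[0.45,0,0]},
```

Same rows as for bung 2.

>>> send_rows(targets=[{"translation":[0,0.02,-0.04],"turn":[0.46,0,0]},{"translation":[0,0.03,-0.05],"turn":[0.45,0,0]},{"translation":[0,0.02,-0.04],"turn":[0.46,0,0]},{"translation":[0,0.03,-0.04],"turn":[0.45,0,0]},{"translation":[0,0,0],"turn":[0,0,0]},{"translation":[0,0,0],"turn":[0,0,0]},{"translation":[0,0,0],"turn":[0,0,0]}])

```text
t: 32.2
ee_pos: [596.9, -232.9, 70.9]
orientation: [-0.072, 0.661, 0.742, -0.082]
contact_force: [0.7, 0.8, 5.8]
opening: 0.151
gripper_force: 90.9
```

>>> send_rows(targets=[{"translation":[0,-0.05,-0.04],"turn":[-0.46,0,0]},{"translation":[0,-0.05,-0.05],"turn":[-0.45,0,0]},{"translation":[0,-0.05,-0.04],"turn":[-0.46,0,0]},{"translation":[0,-0.05,-0.04],"turn":[-0.45,0,0]},{"translation":[0,-0.05,-0.04],"turn":[-0.45,0,0]},{"translation":[0,-0.05,-0.05],"turn":[-0.46,0,0]},{"translation":[0,-0.04,-0.04],"turn":[-0.45,0,0]},{"translation":[0,-0.05,-0.04],"turn":[-0.46,0,0]},{"translation":[0,0,0],"turn":[0,0,0]},{"translation":[0,0,0],"turn":[0,0,0]},{"translation":[0,0,0],"turn":[0,0,0]}])

```text
t: 33.12
ee_pos: [584.5, -234.2, 80.5]
orientation: [0.072, 0.661, 0.742, 0.08]
contact_force: [1.0, -1.9, -0.9]
opening: 0.155
gripper_force: 89.7
```

```bash
python3 - <<'E'
from h import *
p,R,s=cur(); print(p,R.as_matrix()[:,2],s['contact_force'],s['wrist_torque'])
E
```

```text
[ 584.45987112 -234.18702755   80.47515898] [ 0.21243804  0.0233655  -0.97689515] [ 1.02381416 -1.90722967 -0.88101474] [-0.0860619   0.10103598 -0.03128905]
```

>>> send_rows(targets=[{"translation":[0,0,-0.1],"turn":[0,0,0]},{"translation":[0,0.02,-0.1],"turn":[0,0,0]},{"translation":[0,0.1,-0.2],"turn":[0.45,0,0]},{"translation":[0,0.1,-0.2],"turn":[0.45,0,0]},{"translation":[0,0.1,-0.2],"turn":[0.45,0,0]},{"translation":[0,0.1,-0.2],"turn":[0.45,0,0]},{"translation":[0,0,-0.71],"turn":[0,0,0]},{"translation":[0,0,-0.71],"turn":[0,0,0]},{"translation":[0,0,-0.71],"turn":[0,0,0]},{"translation":[0,0,-0.71],"turn":[0,0,0]},{"translation":[0,0,-0.3],"turn":[0,0,0]},{"translation":[0,0,0],"turn":[0,0,0]},{"translation":[0,0,0],"turn":[0,0,0]},{"translation":[0,0,0],"turn":[0,0,0]},{"translation":[0,0,0],"turn":[0,0,0]}])

```text
t: 34.37
ee_pos: [591.1, -232.5, 203.9]
orientation: [-0.001, 0.665, 0.747, -0.0]
contact_force: [-0.6, 0.0, -1.9]
opening: 0.148
gripper_force: 89.7
```

```bash
python3 - <<'E'
from h import *
p,R,s=cur(); print(p,s['contact_force'],s['opening'])
still('t13')
im=load('t13')['pixels'][:,:,::-1]
cv2.imwrite('pics/t13.png',cv2.resize(im[140:240,165:375],None,fx=3.8,fy=3.8,interpolation=cv2.INTER_CUBIC))
plan([((*pocket(3),202),down(RK))],step=29.5)
E
```

```text
[ 591.06682277 -232.45887601  203.9455861 ] [-0.58919511  0.04889541 -1.87600397] 0.14777527044591143
gauge shift (0, 0) score 0.97 at0 0.97
footL shift (0, 1) score 0.84 at0 0.76
manR shift (-10, 7) score 0.37 at0 0.15
rackL shift (7, -19) score 0.37 at0 0.10
rackR shift (0, 0) score 1.00 at0 1.00
-- 13
{"translation":[0.95,0.16,0.01],"turn":[0,0,-0.04]},
{"translation":[0.95,0.17,0],"turn":[0,0,-0.04]},
{"translation":[0.95,0.17,0.01],"turn":[0,0,-0.04]},
{"translation":[0.95,0.18,0],"turn":[0,0,-0.04]},
{"translation":[0.95,0.18,0.01],"turn":[-0.01,0,-0.04]},
{"translation":[0.95,0.18,0.01],"turn":[0,0,-0.04]},
{"translation":[0.95,0.19,0],"turn":[0,0,-0.04]},
{"translation":[0.94,0.2,0.01],"turn":[0,0,-0.04]},
{"translation":[0.95,0.19,0],"turn":[0,-0.01,-0.04]},
{"translation":[0.94,0.21,0.01],"turn":[0,0,-0.04]},
{"translation":[0.95,0.2,0],"turn":[0,0,-0.04]},
{"translation":[0.94,0.22,0.01],"turn":[0,0,-0.04]},
{"translation":[0.94,0.21,0],"turn":[-0.01,0,-0.04]},
```

View pics/t13.png

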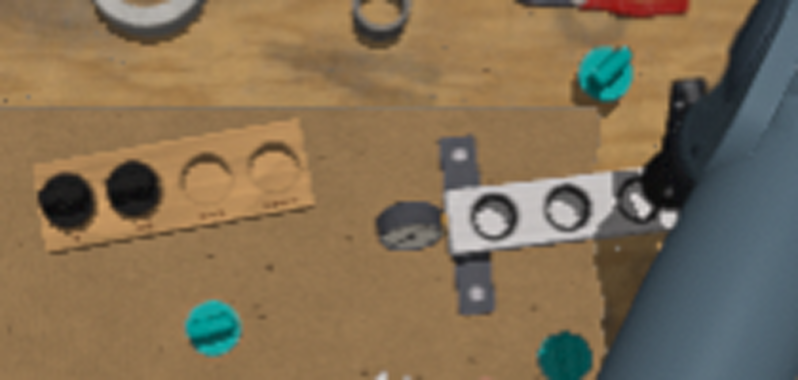

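Bungs 1 and 2 stand in pockets 1 and 2 at (67,200) and (133,188), pocket 3 at (207,180) is free, and bung 3 is clear of its port. Carry it over.

>>> send_rows(targets=[{"translation":[0.95,0.16,0.01],"turn":[0,0,-0.04]},{"translation":[0.95,0.17,0],"turn":[0,0,-0.04]},{"translation":[0.95,0.17,0.01],"turn":[0,0,-0.04]},{"translation":[0.95,0.18,0],"turn":[0,0,-0.04]},{"translation":[0.95,0.18,0.01],"turn":[0,0,-0.04]},{"translation":[0.95,0.18,0.01],"turn":[0,0,-0.04]},{"translation":[0.95,0.19,0],"turn":[0,0,-0.04]},{"translation":[0.94,0.2,0.01],"turn":[0,0,-0.04]},{"translation":[0.95,0.19,0],"turn":[0,0,-0.04]},{"translation":[0.94,0.21,0.01],"turn":[0,0,-0.04]},{"translation":[0.95,0.2,0],"turn":[0,0,-0.04]},{"translation":[0.94,0.22,0.01],"turn":[0,0,-0.04]},{"translation":[0.94,0.21,0],"turn":[-0.02,0,-0.04]},{"translation":[0,0,0],"turn":[0,0,0]},{"translation":[0,0,0],"turn":[0,0,0]},{"translation":[0,0,0],"turn":[0,0,0]},{"translation":[0,0,0],"turn":[0,0,0]},{"translation":[0,0,0],"turn":[0,0,0]}])

```text
t: 35.92
ee_pos: [612.1, 141.9, 203.3]
orientation: [0.001, 0.642, 0.766, 0.001]
contact_force: [0.7, -0.3, -1.9]
opening: 0.154
gripper_force: 89.6
```

```bash
python3 - <<'E'
from h import *
p,R,s=cur(); print(p,s['contact_force'],s['opening'])
still('t14')
# wrist check by code: compare with w4 image around the pocket ahead of the gripper
f=snap('wrist','w5',scale=1.4); a=load('w4')['pixels'];b=load('w5')['pixels']
g=[cv2.cvtColor(i,cv2.COLOR_RGB2GRAY) for i in (a,b)]
# template: rack right edge / dots strip of w4 near (305..330, 140..190 native 218..236,...)
t=g[0][140:195,215:300]; m=cv2.matchTemplate(g[1][120:215,195:320],t,cv2.TM_CCOEFF_NORMED); print(cv2.minMaxLoc(m)[1::2])
plan([((*pocket(3)+[.5,1],90),down(RK),20),((*pocket(3)+[.5,1],62.3),down(RK),6)])
E
```

```text
[612.09322204 141.90819053 203.32373239] [ 0.65088172 -0.34556346 -1.93393529] 0.15388552008276127
gauge shift (0, 0) score 0.97 at0 0.97
footL shift (0, 1) score 0.84 at0 0.76
manR shift (0, 0) score 0.99 at0 0.99
rackL shift (16, -28) score 0.32 at0 -0.01
rackR shift (2, 0) score 0.60 at0 0.54
(0.9427996873855591, (20, 20))
-- 6
{"translation":[0.02,0,0.63],"turn":[0,0,0]},
{"translation":[0.01,0,0.63],"turn":[0.01,0,0]},
{"translation":[0.02,0,0.63],"turn":[0,0,0]},
{"translation":[0.01,-0.01,0.63],"turn":[0.01,0.01,-0.01]},
{"translation":[0.02,0,0.63],"turn":[0,0,0]},
{"translation":[0.01,0,0.63],"turn":[0.01,0,0]},
-- 11
{"translation":[0,0,0.19],"turn":[0,0,0]},
{"translation":[0,0,0.18],"turn":[0,0,0]},
{"translation":[0,0,0.19],"turn":[0,0,0]},
{"translation":[0,0,0.18],"turn":[0,0,0]},
{"translation":[0,0,0.19],"turn":[0,0,0]},
```

>>> send_rows(targets=[{"translation":[0.02,0,0.63],"turn":[0,0,0]},{"translation":[0.02,0,0.63],"turn":[0.02,0,0]},{"translation":[0.02,0,0.63],"turn":[0,0,0]},{"translation":[0.01,0,0.63],"turn":[0,0,0]},{"translation":[0.02,0,0.63],"turn":[0,0,0]},{"translation":[0.01,0,0.63],"turn":[0,0,0]},{"translation":[0,0,0.18],"turn":[0,0,0]},{"translation":[0,0,0.18],"turn":[0,0,0]},{"translation":[0,0,0.18],"turn":[0,0,0]},{"translation":[0,0,0.18],"turn":[0,0,0]},{"translation":[0,0,0.16],"turn":[0,0,0]},{"translation":[0,0,0],"turn":[0,0,0]},{"translation":[0,0,0],"turn":[0,0,0]},{"translation":[0,0,0],"turn":[0,0,0]},{"translation":[0,0,0],"turn":[0,0,0]}])

```text
t: 37.27
ee_pos: [612.3, 146.1, 64.3]
orientation: [0.001, 0.642, 0.767, 0.0]
contact_force: [0.4, 0.5, -2.4]
opening: 0.149
gripper_force: 89.6
```

>>> send_rows(targets=[{"translation":[0,0,0.05],"turn":[0,0,0]},{"translation":[0,0,0],"turn":[0,0,0]},{"translation":[0,0,0],"turn":[0,0,0]},{"translation":[0,0,0],"turn":[0,0,0]}])

```text
t: 37.6
ee_pos: [611.9, 146.0, 62.3]
orientation: [0.001, 0.642, 0.767, 0.0]
contact_force: [-0.6, 0.1, -2.0]
opening: 0.152
gripper_force: 89.7
```

>>> send_rows(targets=[{"translation":[0,0,0.02],"turn":[0,0,0]},{"translation":[0,0,0],"turn":[0,0,0]},{"translation":[0,0,0],"turn":[0,0,0]}])

```text
t: 37.85
ee_pos: [611.9, 146.0, 62.2]
orientation: [0.001, 0.642, 0.767, 0.0]
contact_force: [-2.2, -0.2, 4.2]
opening: 0.151
gripper_force: 90.5
```

>>> send_rows(targets=[{"translation":[0,0,0],"turn":[0,0,0]},{"translation":[0,0,0],"turn":[0,0,0]},{"translation":[0,0,0],"turn":[0,0,0]},{"translation":[0,0,0],"turn":[0,0,0]},{"translation":[0,0,-0.3],"turn":[0,0,0]},{"translation":[0,0,-0.6],"turn":[0,0,0]},{"translation":[0,0,-0.9],"turn":[0,0,0]},{"translation":[0,0,-0.9],"turn":[0,0,0]},{"translation":[0,0,-0.9],"turn":[0,0,0]},{"translation":[0,-0.9,-0.3],"turn":[0,0,0]},{"translation":[0,-0.9,0],"turn":[0,0,0]},{"translation":[0,-0.9,0],"turn":[0,0,0]},{"translation":[0,-0.9,0],"turn":[0,0,0]},{"translation":[0,-0.9,0],"turn":[0,0,0]},{"translation":[0,-0.9,0],"turn":[0,0,0]},{"translation":[0,-0.9,0],"turn":[0,0,0]},{"translation":[0,0,0],"turn":[0,0,0]},{"translation":[0,0,0],"turn":[0,0,0]},{"translation":[0,0,0],"turn":[0,0,0]},{"translation":[0,0,0],"turn":[0,0,0]}], fingers=0.45)

```text
t: 39.52
ee_pos: [427.4, 112.9, 179.1]
orientation: [0.001, 0.642, 0.767, 0.001]
contact_force: [1.5, -0.1, 0.3]
opening: 0.448
gripper_force: 0.0
```

```bash
python3 - <<'E'
from h import *
p,R,s=cur(); print(p)
still('t15')
im=load('t15')['pixels'][:,:,::-1]
a=cv2.resize(im[140:240,165:375],None,fx=3.8,fy=3.8,interpolation=cv2.INTER_CUBIC)
g=np.array(eyes.grab_frame('scene')['pixels'])[:,:,::-1][160:300,170:400]
b=cv2.resize(g,None,fx=2,fy=2,interpolation=cv2.INTER_CUBIC); z=cv2.resize(im[185:240,330:385],(280,280),interpolation=cv2.INTER_CUBIC)
out=np.zeros((max(0,a.shape[0])+280,798,3),np.uint8); out=out[:600] if out.shape[0]>600 else out
out=np.zeros((660,798,3),np.uint8); out[:380]=a; out[380:660,:460]=b; out[380:660,500:780]=z
cv2.imwrite('pics/fin.png',cv2.resize(out,None,fx=.9,fy=.9))
P=(load('t15'))
E
```

```text
[427.39367083 112.87892251 179.14186501]
gauge shift (2, -9) score 0.98 at0 -0.10
footL shift (2, -8) score 0.86 at0 -0.08
manR shift (2, -8) score 0.95 at0 0.06
rackL shift (28, 16) score 0.44 at0 0.10
rackR shift (0, 0) score 1.00 at0 1.00
```

View pics/fin.png

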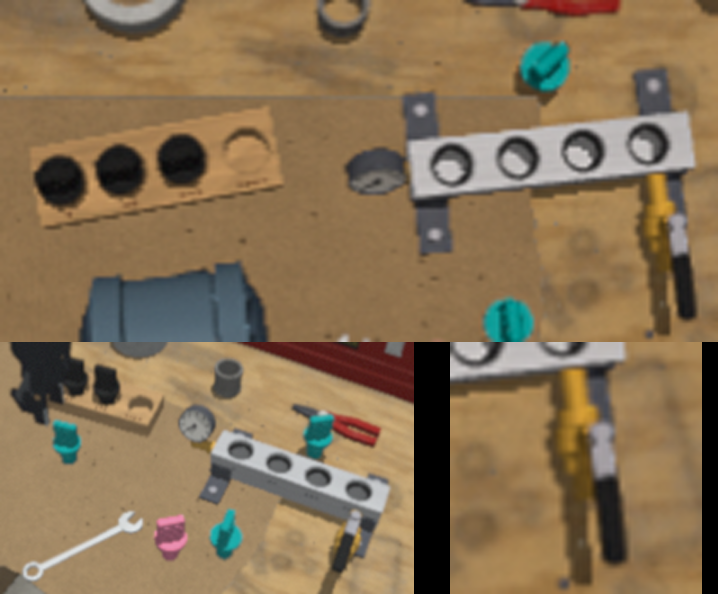

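```bash
python3 - <<'E'
from h import *
f=load('t15')
A=lambda x,y,z: onz(f,165+x/.9/3.8,140+y/.9/3.8,z)
Z=lambda x,y,z: onz(f,330+(x/.9-500)/280*55,185+(y/.9-380)/280*55,z)
th,R,t,r=fit([[0,0],[0,-64],[0,-128],[0,-192]],[A(452,165,54),A(518,158,54),A(583,151,54),A(648,145,54)])
h=R@[-80,-200]+t; print(th,t,h)
a=Z(598,440,94);b=Z(617,558,94)
for q in (a,h): d=b[:2]-q[:2]; print(a,b,np.linalg.norm(d),np.arctan2(d[1],d[0])%6.283-th-np.pi/2)
E
```

```text
0.10244582433348694 [ 604.21527337 -113.08743929] [ 545.08805642 -320.22017985]
[ 540.78462858 -318.53877419   94.        ] [ 458.34807422 -330.17906202   94.        ] 83.25431998685895 1.608440804412227
[ 540.78462858 -318.53877419   94.        ] [ 458.34807422 -330.17906202   94.        ] 87.30981529183063 1.5824777111423782
```

The lever measures 1.58–1.61 rad, at the open stop. All three bungs stand in their own pockets and the arm is clear. The manifold was knocked about 30 mm only after its last bung was out.

```bash
python3 -c "
from station import arm; print(arm.hand_in())"
```

```text
the job is handed in; nothing more can be done
None
```

I swung the vent lever open to its stop, then rocked bungs 1, 2 and 3 free in that order and stood each in its matching pocket; port 4 had no bung, and the job is handed in.

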